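Turn a reef settlement tile over in the spring clip and slide it into the photo cradle

ROBOT

A 6-joint arm with a two-finger parallel gripper is mounted at the origin on the work surface. World frame = base frame: x ahead of the robot, y to its left, z up, the work surface at z = 0. Lengths are in m, angles in rad, forces in N, time in s.
With the tool pointing down it reaches from about 0.225 to 0.725 m from the base axis. Payload 3.1 kg.
Tool frame: the origin (TCP) lies between the finger pads; the fingertips stand 19 mm ahead of it and the grasp point (between the pads) is the TCP; z points along the fingers, y is the line along which they close (so a half turn about z gives the same grasp; the last joint's range is limited). The gripper opens to 85 mm and grips with 20 to 120 N. Pads are 22 mm wide; open, the fingers measure 114 mm over their backs; the gripper's body (76 mm by 85 mm) begins 54 mm behind the grasp point. The pads swing forward as they close: fully open they stand 13 mm farther back than shut.
Start: joints at [1.088, 0.048, 0.099, 1.622, 0, 1.443], TCP at [0.182, 0.492, 0.226] pointing down, gripper open.
Joint ranges: [-2.91, 2.91], [-0.99, 1.94], [-1.21, 1.42], [-2.12, 2.29], [-1.49, 1.47], [-3.14, 3.14]. Speed limits (rad/s): [2.79, 2.79, 3.14, 3.14, 3.14, 3.14].

INTERFACE

Orientations are given as a rotation vector (axis times angle).
In Python, from plant import ctrl, get_image, job, cut_out, pinpoint gives the robot as it stands.
- The arm moves only by the tool apply_moves, never from a script. Its argument "targets" is a list of rows, each an object with "delta_pos": the shift along the tool's x, y, z as a fraction of full scale, a list of three; "delta_rot": the turn, a rotation vector about the tool's x, y, z as a fraction of full scale, a list of three; "fingers": the opening, from -1 (shut) to 1 (fully open). In form: [{"delta_pos": [dx, dy, dz], "delta_rot": [rx, ry, rz], "fingers": fingers}, ...]. A call has 1 to 20 rows; each row is the pose to reach, as a shift and turn from the pose commanded when the call began, along the tool's axes at that moment; what a row does not reach only later rows make up. Full scale, the value 1, is 250 mm for a shift and 90 degrees for a turn. A row lasts 1/12 s, in which the tool goes at most 41.7 mm and 7.16 degrees, less where a joint would pass 70% of its speed; a pose out of reach is approached as far as the arm can. A call with a number of a shift or a turn outside -1 to 1 is refused whole. A call with a gripper value outside its range is refused whole. The fingers move at their own pace and stop on an object; the grip force is fixed at half the most. Time passes only in rows, so rows that repeat a pose let the fingers close. It gives the time, the measured TCP pose, the force, the opening and the grip force at its end, in the units of the state.
- ctrl.get_obs(): the state, without advancing time (a new reading comes with each control period).
- get_image(name): name is "scene" or "top" or "wrist"; returns a dict with "pixels" (420x560x3 uint8, red, green, blue), "K" (3x3 intrinsics, pixels), "rvec" (rotation vector, rad) and "tvec" (3), from world to camera coordinates, as OpenCV has them; the wrist camera has in their place "mount" (4x4, takes a point from camera to tool coordinates, whose origin is the TCP and whose axes are the flange's). Camera axes: x right, y down, z forward; pixel columns grow to the right and rows downward; lengths in m; the calibration is good to about 2 mm. A picture is of the moment at which its call begins: read the wrist's pose just before it. There is no depth.
- job.finish_job(): hands the job in; it is judged then, once.
Trained networks look in a picture, given as the dict that the camera call returned (one of the last four; its "shot" number tells which), for a name from the list of things; names that differ only in an ending like _2 or _b are one class to them, and where a whole thing is asked for, a point or a joint stands for the part that bears it (a point fixed in the world has none). Each returns a list of dicts, best first, with "confidence" (0 to 1); they miss things now and then, are a little off and sometimes report something else, mostly with a low value. They report only what shows in the picture. A call takes as long as a camera call. They do not tell look-alikes from the thing itself.
- cut_out(picture, target): "region" (420x560 bool, what is visible of it) and "pixel" ([row, column] in pixels, amid what is visible of it).
- pinpoint(picture, target): "pixel" ([row, column] in pixels: a listed point, or the origin of a listed thing).
The state is a dict: "t": time; "joint_pos": joint angles; "qvel": joint speeds; "tau": joint torques, N m; "eef_pos": TCP position; "tool_rot": TCP orientation; "force": force on the tool from outside, world axes, zero at the start; "moment": the same for the moment, N m; "finger_gap": finger opening in m; "grasp_force": force on a finger pad.
Only numpy, scipy, OpenCV 4.12 (cv2) and the standard library are available. Lean on these libraries where they do the work, as an engineer would, in place of code of your own. Each camera call takes 0.05 s, during which the arm holds its last target. There are 200 camera calls.

TASK

One of the two clay settlement tiles on the drip rack is lying on its ribbed face and has to be photographed on that face. Stand it on end in the bench spring clip, pressed right down, and let go of it; then take it from the opposite side, lay it ribs up on the photo cradle's tongue and slide it between the side rails until it is fully home against the end stop, and let go. Leave the other tile and everything else on the bench where they are.

Things in the scene. Friction and masses are not known exactly. Their poses are not given: they have to be found in the camera images.
- tile_center (a point): Centre of the tile to be turned: cream fired-clay slab, 100 mm long (its x) by 50 wide (y) by 10 thick (z), 80 to 140 g. One 100 x 50 face is smooth, the other is ribbed (rib tops make up the 10 mm). z points out of the SMOOTH face: up at the start, down when the ribs are up. It starts across the bars of the drip rack, centre 27 mm above the bench.
- tile: The same tile, same axes; origin at the middle of its ribbed face, 5 mm from its centre along -z. Its two ends are alike: either may go down in the clip, and either may lead into the cradle.
- other_tile_center (a point): Centre of the other tile, the same size, lying ribs up beside it on the rack, long sides about 44 mm apart; its z points up out of the ribbed face. Leave it.
- rack: White wire drip rack, fixed. Origin on the bench under its middle. Two 6 mm bars along its x (210 mm long) at y = -37 and +37 mm, tops 22 mm above the bench, open beneath between them; legs and cross wires (7 mm high) only at its ends x = -105, +105. The tiles lie across the bars, long axis about along the rack's y, centred near x = -47 and +47 mm.
- clip: Spring clip, fixed. Origin on the bench under its middle. Steel foot plate 90 (x) x 56 (y) x 8 mm high; on it two sprung steel leaves, 32 mm wide in x, form an upward-opening slot along the clip's x. Leaves end 54 mm above the bench. A tile goes in from above and stands on the foot plate, width along the clip's x, faces to its +y and -y, centre 58 mm above the bench.
- clip_pinch (a point): Middle of the slot where the leaves pinch, 31 mm above the bench; axes as the clip's. At rest the leaves are 8 mm apart here, flaring to 28 mm apart at their tops. Each presses on the tile with 3 to 4 N, centring it; pushing the tile in takes some 5 to 15 N, pulling it out less than 10 N.
- cradle: Photo cradle, fixed. Origin on the bench under the tile's home place; x is the direction in which the tile is slid in. Bed top 15 mm above the bench. From x = -165 to -47 mm the bed is a loading tongue only 36 mm wide (y = -18 to +18): fingers can reach down beside a 50 mm tile lying on it, as far as the bench. End stop's face at x = +50 mm.
- cradle_home (a point): Where the tile's centre is when fully home (20 mm above the bench); axes as the cradle's. Two rails, 13 mm high above the bed and 53 mm apart (10 mm thick), run from x = -20 mm to the stop; flared lead-ins start at x = -46 mm, where the mouth is about 77 mm wide. When home, the tile's rear end, at x = -50 mm, is just outside the mouth.
- helmet: Printed-clay reef module shaped like a helmet, round, up to 88 mm across, 85 mm tall, tapering to 52 mm across above 73 mm, 0.34 kg. Origin under its middle. One of the two modules stands on each side of the clip, between it and the rack or cradle: a gripper cannot lean back over the tile's end that faces the nearby module, but can lean back over the other end.
- waisted: Printed-clay reef module with a waist, round, up to 86 mm across, 84 mm tall, 60 mm across above 60 mm, 0.3 kg. Origin under its middle. Stands on the other side of the clip from the helmet.
- dish: Low glass dish, 93 mm across, 17 mm high. Origin under its middle. The dish, the dome and the mouse lie, in any order, outside the rack, outside the cradle and towards the back.
- dome: Small printed-clay dome, 72 mm across, 42 mm high. Origin under its middle.
- mouse: Black computer mouse, 100 (x) x 56 x 33 mm high. Origin under its middle.
- jar: Glass sample jar with a lid, 50 mm across, 68 mm high, beyond the clip. Origin under its middle.
- clay_tool: Wooden clay-modelling tool with a wire loop, 185 mm long along its x, 13 mm high, lying on the robot's side of the clip. Origin near its middle, on the bench.
Mind the look-alikes: they are no part of the job. Leave any green look-alike of the tile alone. What is shaped like the clip but turquoise is not meant.

How it is judged:
By the outcome, as a careful person would: the job done as asked, in the order asked, and still so for the second after the job is handed in, with the robot touching nothing.
It also fails if it takes over 72 s, if anything falls off the work surface, if the arm or the gripper's body presses on something with over 40 N, if the wrist force passes 120 N, or if a joint passes its speed limit or range.

## Working session

There is one attempt and no reset: what is moved stays moved. The work goes in short steps, Python scripts to look and compute and a tool call to move; the robot and the scene stay as the last step left them, time stands still between calls to the robot, and variables do not carry over. Pictures are saved under pics/ and viewed, at most 10 in all, crops included, and the job is handed in when it is done.

Besides the shell and the picture viewer there is one more tool, called after "Call:" in YAML: its name, and indented under it one key for each argument. apply_moves: Moves the arm, as the interface text tells. Its arguments: {"type":"object","properties":{"targets":{"type":"array","items":{"type":"object","properties":{"delta_pos":{"type":"array","items":{"type":"number"}},"delta_rot":{"type":"array","items":{"type":"number"}},"fingers":{"type":"number"}}}}},"required":["targets"]}

```bash
ls; mkdir -p pics; cat > h.py <<'E'
import numpy as np, cv2, pickle
from scipy.spatial.transform import Rotation as R
from plant import ctrl, get_image, job, cut_out, pinpoint
def cam(p):
    if 'rvec' in p:
        Rm=cv2.Rodrigues(np.array(p['rvec'],float))[0]; t=np.array(p['tvec'],float).ravel()
        return Rm.T, -Rm.T@t
    o=p['obs']; M=np.array(p['mount']); T=R.from_rotvec(o['tool_rot']).as_matrix()
    return T@M[:3,:3], T@M[:3,3]+np.array(o['eef_pos'])
def shot(n):
    o=ctrl.get_obs(); p=get_image(n); p['obs']=o; return p
def world(p,px,z):
    Rc,c=cam(p); d=Rc@np.linalg.inv(np.array(p['K']))@np.array([px[1],px[0],1.])
    return c+d*(z-c[2])/d[2]
def proj(p,X):
    Rc,c=cam(p); q=(np.array(p['K'])@(Rc.T@(np.atleast_2d(X)-c).T)).T
    return q[:,1::-1]/q[:,2:]
def save(p,n,crop=None,s=1):
    im=p['pixels'][:,:,::-1]
    if crop: im=im[crop[0]:crop[1],crop[2]:crop[3]]
    cv2.imwrite('pics/'+n,cv2.resize(im,None,fx=s,fy=s,interpolation=cv2.INTER_CUBIC))
E
python3 - <<'E'
from h import *
Z=dict(tile_center=.027,tile=.022,other_tile_center=.027,rack=0,clip=0,clip_pinch=.031,cradle=0,cradle_home=.02,helmet=0,waisted=0,dish=0,dome=0,mouse=0,jar=0,clay_tool=0)
print({k:np.round(v,3) if k!='t' else v for k,v in ctrl.get_obs().items()})
for n in('top','scene'):
    p=shot(n); save(p,n+'0.png'); print(n,np.round(cam(p)[1],3))
    for k,z in Z.items():
        print(k,[(np.round(d['pixel']).tolist(),np.round(world(p,d['pixel'],z)[:2],4).tolist(),round(d['confidence'],2)) for d in pinpoint(p,k)[:3]])
E
```

```text
pics
{'t': 0.0, 'joint_pos': array([ 1.088,  0.049,  0.098,  1.622, -0.   ,  1.443]), 'qvel': array([-0.001, -0.   ,  0.   , -0.001,  0.   , -0.   ]), 'tau': array([-1.0000e-03, -3.3879e+01,  3.2001e+01,  2.0000e-02, -0.0000e+00,
        0.0000e+00]), 'eef_pos': array([0.182, 0.492, 0.224]), 'tool_rot': array([-0.554, -3.092,  0.004]), 'force': array([ 0.038, -0.559, -0.401]), 'moment': array([-0.01 , -0.012, -0.053]), 'grasp_force': np.float64(0.0), 'finger_gap': np.float64(0.085)}
top [0.328 0.005 1.16 ]
tile_center [([190.0, 391.0], [0.5749, -0.3195], 0.93), ([158.0, 321.0], [0.6714, -0.128], 0.77)]
tile [([190.0, 389.0], [0.577, -0.316], 0.92), ([159.0, 319.0], [0.6719, -0.1228], 0.72), ([207.0, 159.0], [0.5447, 0.3265], 0.49)]
other_tile_center [([220.0, 391.0], [0.4898, -0.3123], 0.93)]
rack [([204.0, 393.0], [0.5401, -0.3288], 0.86)]
clip [([264.0, 283.0], [0.3783, -0.0136], 0.73), ([232.0, 279.0], [0.4681, -0.0033], 0.72), ([247.0, 230.0], [0.4307, 0.1332], 0.7)]
clip_pinch [([228.0, 284.0], [0.4743, -0.0186], 0.65)]
cradle [([206.0, 159.0], [0.5526, 0.3311], 0.87), ([187.0, 
[... 787 characters left out ...]
0], [0.4606, -0.0025], 0.88), ([187.0, 304.0], [0.4343, 0.1288], 0.86)]
clip_pinch [([177.0, 302.0], [0.4284, 0.1252], 0.78), ([197.0, 263.0], [0.4857, -0.0108], 0.57)]
cradle [([195.0, 386.0], [0.5445, 0.3328], 0.91)]
cradle_home [([192.0, 389.0], [0.5572, 0.3327], 0.8), ([204.0, 259.0], [0.4952, -0.025], 0.68)]
helmet [([215.0, 323.0], [0.5725, 0.13], 0.9)]
waisted [([227.0, 224.0], [0.5365, -0.1342], 0.58)]
dish [([266.0, 91.0], [0.5771, -0.4685], 0.89)]
dome [([186.0, 425.0], [0.5411, 0.4629], 0.57)]
mouse [([242.0, 351.0], [0.6991, 0.1499], 0.73), ([248.0, 158.0], [0.5667, -0.308], 0.21)]
jar [([233.0, 285.0], [0.6101, 0.0058], 0.8)]
clay_tool [([187.0, 249.0], [0.3839, -0.0199], 0.68)]
```

View pics/top0.png

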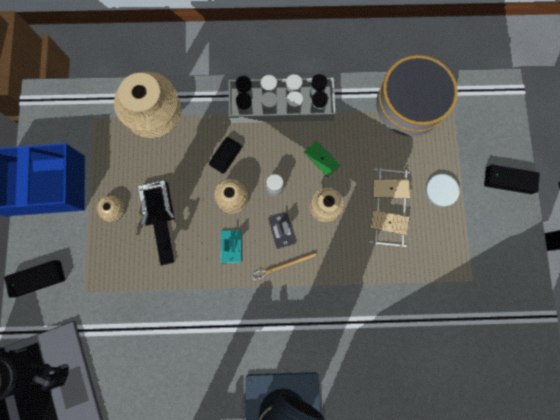

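View pics/scene0.png

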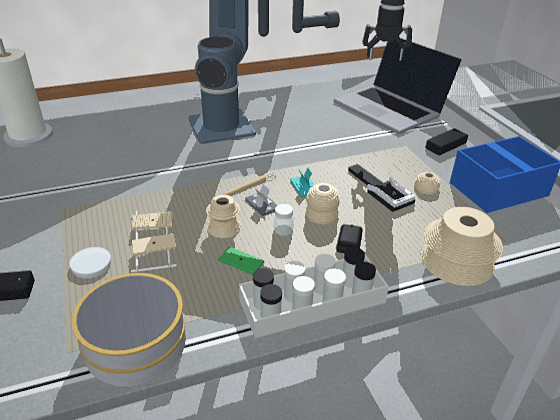

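```bash
python3 - <<'E'
from h import *
p=shot('top'); q=shot('scene')
a=p['pixels'][160:255,355:425,::-1]; b=p['pixels'][180:275,215:310,::-1]; c=q['pixels'][160:255,230:330,::-1];d=q['pixels'][205:275,110:200,::-1]
r=lambda i:cv2.resize(i,(400,300),interpolation=cv2.INTER_CUBIC)
r2=lambda i:cv2.copyMakeBorder(cv2.resize(i,None,fx=min(400/i.shape[1],300/i.shape[0]),fy=min(400/i.shape[1],300/i.shape[0]),interpolation=cv2.INTER_CUBIC),0,0,0,0,0)
def f(i):
    o=np.zeros((300,400,3),np.uint8); j=r2(i); o[:j.shape[0],:j.shape[1]]=j[:300,:400]; return o
cv2.imwrite('pics/crop.png',np.vstack([np.hstack([f(a),f(b)]),np.hstack([f(c),f(d)])]))
E
```

```text
(no output)
```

View pics/crop.png

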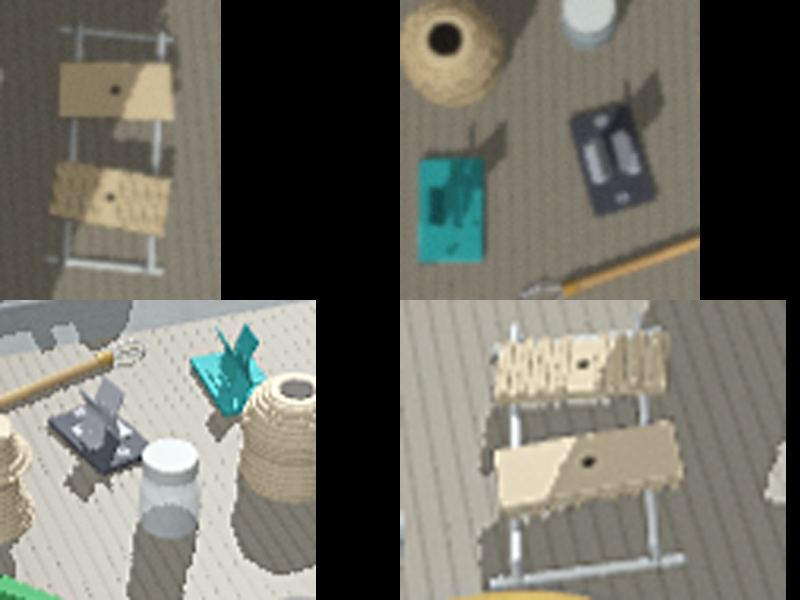

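Cream candidates: smooth-faced tile at top-pixel (190,391), ribbed tile at (220,391), and a green look-alike at (158,321). The target is (190,391), cream with its smooth face up. The clip is the grey one at (230,282); the turquoise one at (247,230) is the look-alike. The enlarged crop confirms both.

```bash
cat >> h.py <<'E'
def ori(y,z):
    y=np.array(y,float); y/=np.linalg.norm(y); z=np.array(z,float); z-=y*(z@y); z/=np.linalg.norm(z)
    return np.column_stack([np.cross(y,z),y,z])
def plan(pos,Rt,start=None):
    """fractions of a single row from the current (or given) pose"""
    o=ctrl.get_obs(); P,Q=(np.array(o['eef_pos']),R.from_rotvec(o['tool_rot']).as_matrix()) if start is None else start
    dp=Q.T@(np.array(pos)-P)/.25; dr=R.from_matrix(Q.T@Rt).as_rotvec()/(np.pi/2)
    n=max(np.linalg.norm(dp)*.25/.0417,np.linalg.norm(dr)*90/7.16)
    print('dpos',np.round(dp,3).tolist(),'drot',np.round(dr,3).tolist(),'rows>=',round(n,1)); return dp,dr
def st():
    o=ctrl.get_obs(); M=R.from_rotvec(o['tool_rot']).as_matrix()
    print('t',round(o['t'],2),'p',np.round(o['eef_pos'],4),'y',np.round(M[:,1],3),'z',np.round(M[:,2],3),'F',np.round(o['force'],1),'gap',round(float(o['finger_gap']),4),'gf',round(float(o['grasp_force']),1),'q',np.round(o['joint_pos'],2))
E
python3 - <<'E'
from h import *
p=shot('wrist'); print(np.round(p['mount'],3).tolist()); Rc,c=cam(p); print(c,Rc[:,2]); 
for r,cc in((0,0),(0,559),(419,0),(419,559)): print(world(p,(r,cc),0)[:2].round(3))
for k,z in dict(cradle=0,cradle_home=.02,clip=0).items(): print(k,[(np.round(world(p,d['pixel'],z)[:2],4),d['confidence']) for d in pinpoint(p,k)[:2]])
st()
P=np.array(ctrl.get_obs()['eef_pos']);Q=R.from_rotvec(ctrl.get_obs()['tool_rot']).as_matrix()
plan([.36,.30,.30],ori([.5,.866,0],[0,0,-1]))
plan([.40,.06,.30],ori([.97,.26,0],[0,0,-1]),([.36,.30,.30],ori([.5,.866,0],[0,0,-1])))
E
```

```text
[[0.001, -0.956, -0.295, 0.074], [1.0, 0.001, -0.0, -0.0], [0.001, -0.295, 0.956, -0.149], [0.0, 0.0, 0.0, 1.0]]
[0.11258708 0.51773702 0.37449441] [ 0.27616909 -0.10275752 -0.95560009]
[-0.093  0.279]
[0.113 0.837]
[ 0.412 -0.077]
[0.728 0.782]
cradle []
cradle_home []
clip [(array([0.438 , 0.1235]), 0.63)]
t 1.9 p [0.1824 0.4923 0.2256] y [ 0.347  0.938 -0.   ] z [-0. -0. -1.] F [0.7 0.  0.8] gap 0.0855 gf 0.0 q [ 1.09  0.05  0.1   1.62 -0.    1.44]
dpos [-0.933, -0.474, -0.298] drot [-0.0, 0.0, 0.107] rows>= 6.5
dpos [-0.619, -0.751, 0.0] drot [0.0, 0.0, 0.5] rows>= 6.3
```

Call:
apply_moves:
  targets:
    - {"delta_pos": [-0.933,-0.474,-0.298],"delta_rot": [0,0,0.107],"fingers": 1}
    - {"delta_pos": [-0.933,-0.474,-0.298],"delta_rot": [0,0,0.107],"fingers": 1}
    - {"delta_pos": [-0.933,-0.474,-0.298],"delta_rot": [0,0,0.107],"fingers": 1}
    - {"delta_pos": [-0.933,-0.474,-0.298],"delta_rot": [0,0,0.107],"fingers": 1}
    - {"delta_pos": [-0.933,-0.474,-0.298],"delta_rot": [0,0,0.107],"fingers": 1}
    - {"delta_pos": [-0.933,-0.474,-0.298],"delta_rot": [0,0,0.107],"fingers": 1}
    - {"delta_pos": [-0.933,-0.474,-0.298],"delta_rot": [0,0,0.107],"fingers": 1}
    - {"delta_pos": [-0.933,-0.474,-0.298],"delta_rot": [0,0,0.107],"fingers": 1}
    - {"delta_pos": [-0.933,-0.474,-0.298],"delta_rot": [0,0,0.107],"fingers": 1}

```text
t: 2.65
eef_pos: [0.3608, 0.2996, 0.3006]
tool_rot: [0.816, 3.033, 0.002]
force: [-0.3, -0.2, -0.9]
finger_gap: 0.0856
grasp_force: 0.0
```

```bash
python3 - <<'E'
from h import *
st(); p=shot('wrist'); save(p,'w1.png')
pickle.dump(p,open('w1.pkl','wb'))
for k,z in dict(cradle=0,cradle_home=.02,clip=0,clip_pinch=.031).items(): print(k,[(np.round(d['pixel']),np.round(world(p,d['pixel'],z)[:2],4),round(d['confidence'],2)) for d in pinpoint(p,k)[:2]])
plan([.38,.05,.30],ori([.97,.26,0],[0,0,-1]))
E
```

```text
t 2.65 p [0.3608 0.2996 0.3006] y [0.502 0.865 0.001] z [ 0.001  0.001 -1.   ] F [-0.3 -0.2 -0.9] gap 0.0856 gf 0.0 q [ 0.55 -0.07  0.14  1.77  0.    1.08]
cradle [(array([249., 355.]), array([0.5474, 0.3367]), 0.85), (array([267., 114.]), array([ 0.3791, -0.0203]), 0.73)]
cradle_home [(array([255., 362.]), array([0.5503, 0.341 ]), 0.64)]
clip [(array([253., 209.]), array([0.4351, 0.129 ]), 0.67), (array([356., 296.]), array([0.6876, 0.1509]), 0.2)]
clip_pinch [(array([264., 203.]), array([0.4369, 0.1247]), 0.63)]
dpos [-0.573, -0.829, -0.001] drot [-0.001, -0.0, 0.502] rows>= 6.3
```

View pics/w1.png

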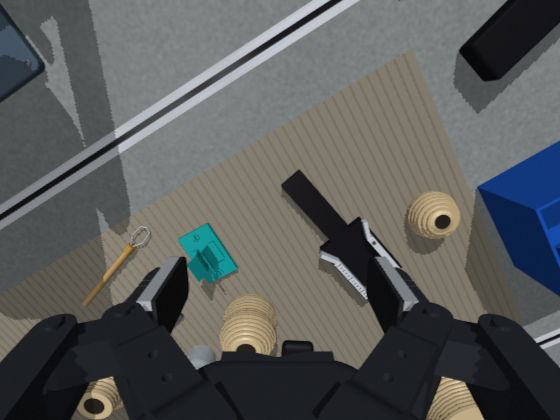

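Wrist view: the cradle's tongue starts near (row 178, col 294) and its body is around (260,360). The turquoise clip is at (253,209).

Call:
apply_moves:
  targets:
    - {"delta_pos": [-0.573,-0.829,0],"delta_rot": [0,0,0.5],"fingers": 1}
    - {"delta_pos": [-0.573,-0.829,0],"delta_rot": [0,0,0.5],"fingers": 1}
    - {"delta_pos": [-0.573,-0.829,0],"delta_rot": [0,0,0.5],"fingers": 1}
    - {"delta_pos": [-0.573,-0.829,0],"delta_rot": [0,0,0.5],"fingers": 1}
    - {"delta_pos": [-0.573,-0.829,0],"delta_rot": [0,0,0.5],"fingers": 1}
    - {"delta_pos": [-0.573,-0.829,0],"delta_rot": [0,0,0.5],"fingers": 1}
    - {"delta_pos": [-0.573,-0.829,0],"delta_rot": [0,0,0.5],"fingers": 1}
    - {"delta_pos": [-0.573,-0.829,0],"delta_rot": [0,0,0.5],"fingers": 1}

```text
t: 3.57
eef_pos: [0.3804, 0.0475, 0.2998]
tool_rot: [-1.917, -2.488, 0.0]
force: [0.3, 0.5, -0.2]
finger_gap: 0.0854
grasp_force: 0.0
```

```bash
python3 - <<'E'
from h import *
st(); p=shot('wrist'); save(p,'w2.png'); pickle.dump(p,open('w2.pkl','wb'))
for k,z in dict(clip=0,clip_pinch=.031,tile_center=.027,rack=0).items(): print(k,[(np.round(d['pixel']),np.round(world(p,d['pixel'],z)[:2],4),round(d['confidence'],2)) for d in pinpoint(p,k)[:2]])
for d in cut_out(p,'clip')[:2]:
    rc=np.argwhere(d['region']); w=np.array([world(p,x,.008)[:2] for x in rc]).astype(np.float32)
    print(d['confidence'],len(rc),rc.min(0),rc.max(0),cv2.minAreaRect(w))
plan([.49,-.19,.28],ori([1,0,0],[0,0,-1]))
E
```

```text
t 3.57 p [0.3804 0.0475 0.2998] y [ 0.967  0.255 -0.   ] z [-0.  0. -1.] F [ 0.3  0.5 -0.2] gap 0.0854 gf 0.0 q [-0.05 -0.28 -0.05  1.8   0.    1.26]
clip [(array([214., 324.]), array([ 0.4729, -0.0132]), 0.96), (array([116., 328.]), array([0.4335, 0.1277]), 0.92)]
clip_pinch [(array([220., 328.]), array([ 0.4728, -0.0132]), 0.83), (array([115., 329.]), array([0.4301, 0.1287]), 0.74)]
tile_center [(array([308., 421.]), array([ 0.6641, -0.1189]), 0.72)]
rack []
0.69 2744 [ 86 294] [142 366] ((0.4339137375354767, 0.1294882893562317), (0.056430354714393616, 0.0909210592508316), 89.37106323242188)
0.56 2094 [196 297] [235 356] ((0.47413378953933716, -0.013984747231006622), (0.08909596502780914, 0.06314737349748611), 14.636197090148926)
dpos [-1.044, 0.169, 0.08] drot [-0.0, -0.0, 0.17] rows>= 6.4
```

View pics/w2.png

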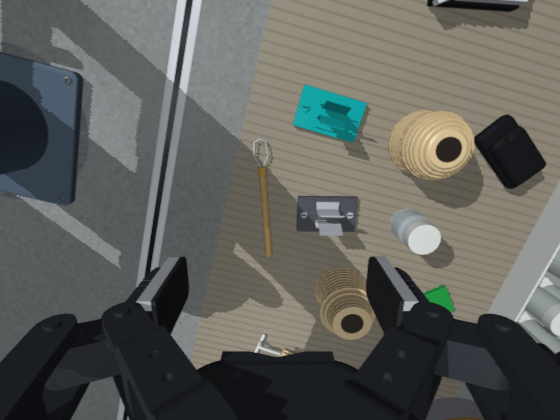

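Wrist view: the grey clip's plate has corners near (197,300), (197,357), (233,356), (231,297), so its slot runs along the image's x. The turquoise one is at (115,330), the rack is just below at (345,270).

Call:
apply_moves:
  targets:
    - {"delta_pos": [-1.0,0.169,0.08],"delta_rot": [0,0,0.17],"fingers": 1}
    - {"delta_pos": [-1.0,0.169,0.08],"delta_rot": [0,0,0.17],"fingers": 1}
    - {"delta_pos": [-1.0,0.169,0.08],"delta_rot": [0,0,0.17],"fingers": 1}
    - {"delta_pos": [-1.0,0.169,0.08],"delta_rot": [0,0,0.17],"fingers": 1}
    - {"delta_pos": [-1.0,0.169,0.08],"delta_rot": [0,0,0.17],"fingers": 1}
    - {"delta_pos": [-1.0,0.169,0.08],"delta_rot": [0,0,0.17],"fingers": 1}
    - {"delta_pos": [-1.0,0.169,0.08],"delta_rot": [0,0,0.17],"fingers": 1}
    - {"delta_pos": [-1.0,0.169,0.08],"delta_rot": [0,0,0.17],"fingers": 1}
    - {"delta_pos": [-1.0,0.169,0.08],"delta_rot": [0,0,0.17],"fingers": 1}

```text
t: 4.62
eef_pos: [0.4863, -0.1801, 0.2797]
tool_rot: [-2.223, -2.217, -0.0]
force: [0.3, -0.0, -1.1]
finger_gap: 0.0855
grasp_force: 0.0
```

```bash
python3 - <<'E'
from h import *
st(); p=shot('wrist'); save(p,'w3.png'); pickle.dump(p,open('w3.pkl','wb'))
for k,z in dict(tile_center=.027,other_tile_center=.027,rack=0,waisted=0,clip=0,clip_pinch=.031).items(): print(k,[(np.round(d['pixel']),np.round(world(p,d['pixel'],z)[:2],4),round(d['confidence'],2)) for d in pinpoint(p,k)[:2]])
for d in cut_out(p,'tile_center')[:2]:
    rc=np.argwhere(d['region']); w=np.array([world(p,x,.032)[:2] for x in rc]).astype(np.float32)
    print(d['confidence'],d['pixel'],len(rc),rc.min(0),rc.max(0),cv2.minAreaRect(w))
p2=pickle.load(open('w2.pkl','rb'))
c=[world(p2,x,.008)[:2] for x in((197,300),(197,357),(233,356),(231,297))]; print(np.round(c,4),np.mean(c,0))
E
```

```text
t 4.62 p [ 0.4863 -0.1801  0.2797] y [ 1.    -0.003 -0.001] z [-0.001  0.001 -1.   ] F [ 0.3 -0.  -1.1] gap 0.0855 gf 0.0 q [-0.48  0.05  0.21  1.73  0.    1.09]
tile_center [(array([128., 421.]), array([ 0.6698, -0.1301]), 0.94), (array([258., 346.]), array([ 0.5863, -0.3148]), 0.88)]
other_tile_center [(array([253., 278.]), array([ 0.4877, -0.3061]), 0.8)]
rack []
waisted [(array([131., 315.]), array([ 0.5385, -0.1355]), 0.64)]
clip [(array([ 32., 270.]), array([ 0.4783, -0.0144]), 0.64)]
clip_pinch [(array([ 26., 263.]), array([ 0.4711, -0.0152]), 0.64)]
0.95 [125.8, 424.9] 3057 [ 89 381] [166 463] ((0.6681306958198547, -0.13041675090789795), (0.09610171616077423, 0.05041688680648804), 40.769718170166016)
0.67 [258.5, 342.4] 2259 [229 323] [294 363] ((0.5798244476318359, -0.3187284469604492), (0.10373170673847198, 0.051613375544548035), 87.3968505859375)
[[ 0.4276  0.0047]
 [ 0.5101  0.0266]
 [ 0.5278 -0.029 ]
 [ 0.4383 -0.0493]] [ 0.47594589 -0.01173341]
```

View pics/w3.png

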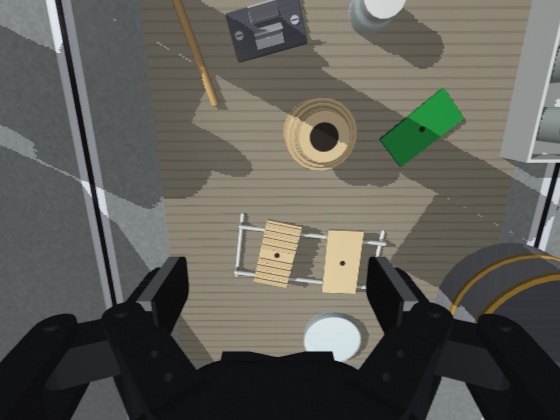

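The target tile (smooth, cream) has corners near (230,329), (229,363), (294,358), (292,323) with its hole at (263,342). The ribbed tile is at (253,278), the green one at (128,421).

```bash
python3 - <<'E'
from h import *
p=pickle.load(open('w3.pkl','rb'))
c=np.array([world(p,x,.032)[:2] for x in((230,329),(229,363),(294,358),(292,323))]); print(np.round(c,4),c.mean(0),world(p,(263,342),.032))
C=np.array([.5800,-.3187,.027]); v=np.array([.045,.999,0]); w=np.array([.999,-.045,0]); a=np.radians(40)
z=np.sin(a)*v-np.cos(a)*np.array([0,0,1]); T=C-.020*v+np.array([0,0,.005]); Rt=ori(w,z)
print('T',T); H=T-.09*z
st(); plan(H,Rt); plan(T,Rt,(H,Rt))
E
```

```text
[[ 0.5589 -0.2683]
 [ 0.6061 -0.2668]
 [ 0.6071 -0.3711]
 [ 0.5547 -0.3677]] [ 0.58168854 -0.31848738] [ 0.58008207 -0.31956487  0.032     ]
T [ 0.5791  -0.33868  0.032  ]
t 5.02 p [ 0.4862 -0.1807  0.2808] y [ 1.    -0.003  0.001] z [ 0.001 -0.001 -1.   ] F [-0.2 -0.  -0.4] gap 0.0854 gf 0.0 q [-0.49  0.05  0.21  1.73  0.    1.09]
dpos [-0.862, 0.363, 0.72] drot [-0.009, 0.445, 0.026] rows>= 7.1
dpos [0.0, 0.0, 0.36] drot [0.0, 0.0, 0.0] rows>= 2.2
```

Call:
apply_moves:
  targets:
    - {"delta_pos": [-0.862,0.363,0.72],"delta_rot": [-0.009,0.445,0.026],"fingers": 0.8}
    - {"delta_pos": [-0.862,0.363,0.72],"delta_rot": [-0.009,0.445,0.026],"fingers": 0.8}
    - {"delta_pos": [-0.862,0.363,0.72],"delta_rot": [-0.009,0.445,0.026],"fingers": 0.8}
    - {"delta_pos": [-0.862,0.363,0.72],"delta_rot": [-0.009,0.445,0.026],"fingers": 0.8}
    - {"delta_pos": [-0.862,0.363,0.72],"delta_rot": [-0.009,0.445,0.026],"fingers": 0.8}
    - {"delta_pos": [-0.862,0.363,0.72],"delta_rot": [-0.009,0.445,0.026],"fingers": 0.8}
    - {"delta_pos": [-0.862,0.363,0.72],"delta_rot": [-0.009,0.445,0.026],"fingers": 0.8}
    - {"delta_pos": [-0.862,0.363,0.72],"delta_rot": [-0.009,0.445,0.026],"fingers": 0.8}
    - {"delta_pos": [-0.862,0.363,0.72],"delta_rot": [-0.009,0.445,0.026],"fingers": 0.8}
    - {"delta_pos": [-0.862,0.363,0.72],"delta_rot": [-0.009,0.445,0.026],"fingers": 0.8}
    - {"delta_pos": [-0.862,0.363,0.72],"delta_rot": [-0.009,0.445,0.026],"fingers": 0.8}

```text
t: 5.93
eef_pos: [0.5589, -0.3828, 0.0992]
tool_rot: [-1.864, -1.769, -0.687]
force: [0.2, 0.3, 2.0]
finger_gap: 0.0768
grasp_force: 0.0
```

```bash
python3 - <<'E'
from h import *
C=np.array([.5805,-.3187,.027]); v=np.array([.045,.999,0]); w=np.array([.999,-.045,0]); a=np.radians(40)
z=np.sin(a)*v-np.cos(a)*np.array([0,0,1]); T=C-.020*v+np.array([0,0,.005]); Rt=ori(w,z)
st(); plan(T-.09*z,Rt); plan(T,Rt)
p=shot('wrist'); save(p,'w4.png'); pickle.dump(p,open('w4.pkl','wb'))
for d in pinpoint(p,'tile_center')[:2]: print(np.round(d['pixel']),np.round(world(p,d['pixel'],.027)[:2],4),round(d['confidence'],2))
for d in cut_out(p,'tile_center')[:2]:
    rc=np.argwhere(d['region']); w=np.array([world(p,x,.032)[:2] for x in rc]).astype(np.float32)
    print(d['confidence'],d['pixel'],len(rc),rc.min(0),rc.max(0),cv2.minAreaRect(w))
E
```

```text
t 5.93 p [ 0.5589 -0.3828  0.0992] y [ 0.999 -0.052 -0.001] z [ 0.033  0.648 -0.761] F [0.2 0.3 2. ] gap 0.0768 gf 0.0 q [-0.91  1.27  1.42  2.29  0.44  0.59]
dpos [-0.034, 0.075, -0.038] drot [0.003, -0.005, -0.004] rows>= 0.5
dpos [-0.037, 0.074, 0.322] drot [0.003, -0.005, -0.004] rows>= 2.0
[196. 299.] [ 0.5813 -0.3172] 0.97
[ 52. 371.] [ 0.6707 -0.1546] 0.65
0.64 [54.9, 373.6] 3099 [ 21 326] [ 89 413] ((0.6683070659637451, -0.16043636202812195), (0.09774316102266312, 0.04836646839976311), 40.84597396850586)
0.61 [200.4, 299.9] 6965 [145 267] [258 332] ((0.5799946188926697, -0.3199008107185364), (0.10148077458143234, 0.05130421742796898), 87.3967514038086)
```

View pics/w4.png

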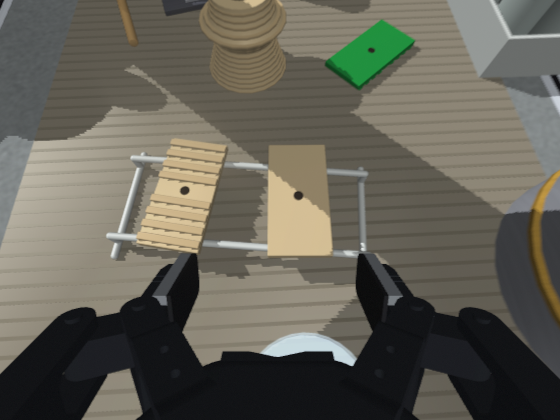

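The tile is at (196,299) in the wrist view, clear between the fingers. The arm has hit its limits on joints 3 and 4, so I'll lean less (25°).

```bash
python3 - <<'E'
from h import *
C=np.array([.5805,-.3187,.027]); v=np.array([.045,.999,0]); w=np.array([.999,-.045,0]); a=np.radians(25)
z=np.sin(a)*v-np.cos(a)*np.array([0,0,1]); T=C-.019*v+np.array([0,0,.005]); Rt=ori(w,z)
st(); plan(T-.06*z,Rt);plan(T,Rt)
E
```

```text
t 6.08 p [ 0.5611 -0.3827  0.1081] y [ 0.999 -0.05   0.009] z [ 0.039  0.64  -0.767] F [-0.9 -0.4  0.4] gap 0.0767 gf 0.0 q [-0.9   1.25  1.42  2.29  0.44  0.59]
dpos [0.007, 0.065, 0.12] drot [0.006, -0.166, 0.001] rows>= 2.1
dpos [-0.055, 0.062, 0.352] drot [0.006, -0.166, 0.001] rows>= 2.2
```

Call:
apply_moves:
  targets:
    - {"delta_pos": [0.007,0.065,0.12],"delta_rot": [0.006,-0.166,0.001],"fingers": 0.75}
    - {"delta_pos": [0.007,0.065,0.12],"delta_rot": [0.006,-0.166,0.001],"fingers": 0.75}
    - {"delta_pos": [0.007,0.065,0.12],"delta_rot": [0.006,-0.166,0.001],"fingers": 0.75}
    - {"delta_pos": [0.007,0.065,0.12],"delta_rot": [0.006,-0.166,0.001],"fingers": 0.75}

```text
t: 6.42
eef_pos: [0.5791, -0.3604, 0.0867]
tool_rot: [-2.029, -1.942, -0.448]
force: [0.7, 0.5, 0.3]
finger_gap: 0.0747
grasp_force: 0.0
```

```bash
python3 - <<'E'
from h import *
C=np.array([.5805,-.3187,.027]); v=np.array([.045,.999,0]); w=np.array([.999,-.045,0]); a=np.radians(25)
z=np.sin(a)*v-np.cos(a)*np.array([0,0,1]); T=C-.019*v+np.array([0,0,.005]); Rt=ori(w,z)
st(); plan(T-.06*z,Rt);plan(T,Rt)
E
```

```text
t 6.42 p [ 0.5791 -0.3604  0.0867] y [ 0.999 -0.044  0.001] z [ 0.019  0.419 -0.908] F [0.7 0.5 0.3] gap 0.0747 gf 0.0 q [-0.8   0.82  0.77  1.83  0.31  0.76]
dpos [-0.01, -0.002, -0.003] drot [0.0, 0.002, 0.001] rows>= 0.1
dpos [-0.009, -0.002, 0.237] drot [0.0, 0.002, 0.001] rows>= 1.4
```

Call:
apply_moves:
  targets:
    - {"delta_pos": [-0.01,-0.002,0.08],"delta_rot": [0,0.002,0.001],"fingers": 0.75}
    - {"delta_pos": [-0.01,-0.002,0.16],"delta_rot": [0,0.002,0.001],"fingers": 0.75}
    - {"delta_pos": [-0.01,-0.002,0.237],"delta_rot": [0,0.002,0.001],"fingers": 0.75}
    - {"delta_pos": [-0.01,-0.002,0.237],"delta_rot": [0,0.002,0.001],"fingers": 0.75}
    - {"delta_pos": [-0.01,-0.002,0.237],"delta_rot": [0,0.002,0.001],"fingers": 0.75}

```text
t: 6.83
eef_pos: [0.5788, -0.3397, 0.0307]
tool_rot: [-2.027, -1.934, -0.452]
force: [0.7, -0.2, -0.2]
finger_gap: 0.0747
grasp_force: 0.0
```

Call:
apply_moves:
  targets:
    - {"delta_pos": [0,0,0],"delta_rot": [0,0,0],"fingers": 0.1}
    - {"delta_pos": [0,0,0],"delta_rot": [0,0,0],"fingers": -0.5}
    - {"delta_pos": [0,0,0],"delta_rot": [0,0,0],"fingers": -1}
    - {"delta_pos": [0,0,0],"delta_rot": [0,0,0],"fingers": -1}
    - {"delta_pos": [0,0,0],"delta_rot": [0,0,0],"fingers": -1}
    - {"delta_pos": [0,0,0],"delta_rot": [0,0,0],"fingers": -1}

```text
t: 7.33
eef_pos: [0.5791, -0.3418, 0.0301]
tool_rot: [-2.03, -1.931, -0.455]
force: [-0.1, -0.2, 6.6]
finger_gap: 0.0016
grasp_force: 3.0
```

```bash
python3 - <<'E'
from h import *
st()
E
```

```text
t 7.33 p [ 0.5791 -0.3418  0.0301] y [ 0.999 -0.05  -0.   ] z [ 0.021  0.427 -0.904] F [-0.1 -0.2  6.6] gap 0.0016 gf 3.0 q [-0.79  0.8   0.62  1.7   0.32  0.78]
```

```bash
python3 - <<'E'
from h import *
p=shot('wrist'); q=shot('scene')
s=q['pixels'][170:300,60:260,::-1]
cv2.imwrite('pics/x1.png',np.vstack([cv2.resize(p['pixels'][60:420,40:500,::-1],(460,360))[:300],cv2.resize(s,(460,299),interpolation=cv2.INTER_CUBIC)]))
E
```

```text
(no output)
```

View pics/x1.png

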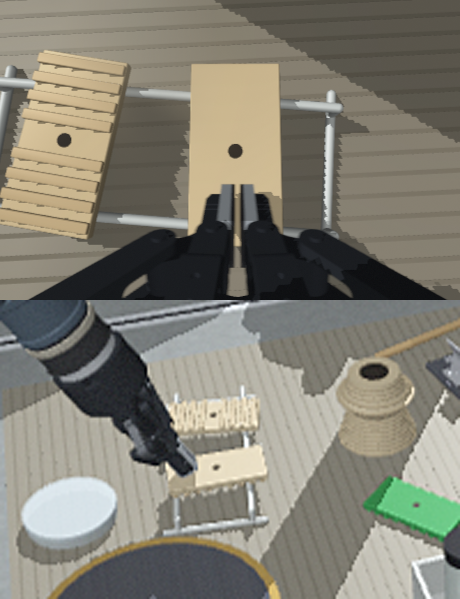

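The fingers closed on top of the tile, which still lies in place. I'll measure where the tips really are in the tool frame.

```bash
python3 - <<'E'
from h import *
p=shot('wrist'); o=p['obs']; M=R.from_rotvec(o['tool_rot']).as_matrix()
for d in(-10,0,5,10,19): print(d,[proj(p,np.array(o['eef_pos'])+d/1000*M[:,2]+x/1000*M[:,0])[0].round() for x in(-11,0,11)])
p=pickle.load(open('w4.pkl','rb'));o=p['obs']; M=R.from_rotvec(o['tool_rot']).as_matrix()
for d in(-10,0,5,10,19): print(d,[proj(p,np.array(o['eef_pos'])+d/1000*M[:,2]+x/1000*M[:,0]+.038*M[:,1])[0].round() for x in(-11,0,11)])
st()
E
```

```text
-10 [array([282., 275.]), array([263., 275.]), array([243., 275.])]
0 [array([272., 276.]), array([254., 276.]), array([235., 276.])]
5 [array([267., 276.]), array([249., 276.]), array([231., 276.])]
10 [array([263., 276.]), array([246., 276.]), array([228., 276.])]
19 [array([256., 276.]), array([239., 276.]), array([222., 276.])]
-10 [array([282., 349.]), array([263., 351.]), array([243., 352.])]
0 [array([272., 345.]), array([254., 346.]), array([235., 348.])]
5 [array([268., 343.]), array([250., 344.]), array([231., 346.])]
10 [array([263., 341.]), array([246., 343.]), array([228., 344.])]
19 [array([256., 338.]), array([239., 339.]), array([222., 341.])]
t 7.48 p [ 0.5789 -0.3418  0.03  ] y [ 0.999 -0.05  -0.001] z [ 0.02   0.427 -0.904] F [-0.5  0.2  7.3] gap -0.0003 gf 3.7 q [-0.79  0.8   0.62  1.7   0.32  0.78]
```

Call:
apply_moves:
  targets:
    - {"delta_pos": [0,0,-0.08],"delta_rot": [0,0,0],"fingers": -1}
    - {"delta_pos": [0,0,-0.14],"delta_rot": [0,0,0],"fingers": -1}
    - {"delta_pos": [0,0,-0.14],"delta_rot": [0,0,0],"fingers": -1}

```text
t: 7.73
eef_pos: [0.5781, -0.3583, 0.0618]
tool_rot: [-2.032, -1.932, -0.453]
force: [0.5, -0.2, 1.8]
finger_gap: 0.0004
grasp_force: 0.0
```

```bash
python3 - <<'E'
from h import *
st(); ps=[shot('wrist'),pickle.load(open('w4.pkl','rb'))]
out=[]
for p,g,cr in((ps[0],.0,(200,310,200,360)),(ps[1],.0384,(200,310,290,450))):
    o=p['obs']; M=R.from_rotvec(o['tool_rot']).as_matrix(); im=p['pixels'][cr[0]:cr[1],cr[2]:cr[3],::-1]; S=5
    im=cv2.resize(im,None,fx=S,fy=S,interpolation=cv2.INTER_CUBIC)
    for d,c in((-30,(255,0,255)),(-20,(255,0,0)),(-10,(255,255,0)),(0,(0,255,0)),(10,(0,255,255)),(19,(0,0,255))):
        q=[proj(p,np.array(o['eef_pos'])+d/1000*M[:,2]+x/1000*M[:,0]+g*M[:,1])[0] for x in(-11,11)]
        a,b=[(int((t[1]-cr[2]+.5)*S),int((t[0]-cr[0]+.5)*S)) for t in q]; cv2.line(im,a,b,c,1); cv2.circle(im,b,4,c,-1)
    out.append(cv2.resize(im,(560,300)))
cv2.imwrite('pics/x2.png',np.vstack(out))
E
```

```text
t 7.73 p [ 0.5781 -0.3583  0.0618] y [ 0.999 -0.05  -0.   ] z [ 0.021  0.425 -0.905] F [ 0.5 -0.2  1.8] gap 0.0004 gf 0.0 q [-0.8   0.82  0.72  1.78  0.32  0.77]
```

View pics/x2.png

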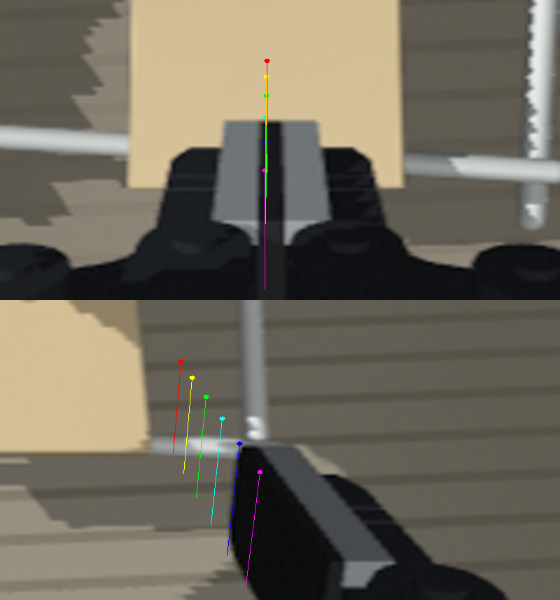

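Clear result: relative to the reported TCP, the tips are about 10 mm behind it when shut and 20 mm behind at 77 mm opening. At a 50 mm grip the true grasp point is therefore about 33 mm behind the reported TCP, so I'll go deeper by that amount.

```bash
cat >> h.py <<'E'
G=.033
def leanpose(C,n,e,u,off,a,G=G):
    """tile centre C, normal n (towards gripper), end e leaned over; returns reported TCP and R"""
    n,e=np.array(n,float),np.array(e,float); z=-np.cos(a)*n-np.sin(a)*e
    return np.array(C)+u*e+off*n+G*z, z
E
python3 - <<'E'
from h import *
v=np.array([.045,.999,0]); w=np.array([.999,-.045,0])
T,z=leanpose([.5805,-.3187,.027],[0,0,1],-v,.020,.005,np.radians(25)); Rt=ori(w,z)
st(); print(T); plan(T-.03*z,Rt); plan(T,Rt)
E
```

```text
t 7.78 p [ 0.578  -0.3575  0.0603] y [ 0.999 -0.05  -0.002] z [ 0.02   0.426 -0.905] F [ 0.1 -0.3 -0.5] gap 0.0001 gf 0.0 q [-0.8   0.82  0.72  1.78  0.32  0.77]
[ 0.58022759 -0.32474754  0.00209184]
dpos [0.02, 0.003, 0.147] drot [0.0, -0.003, -0.003] rows>= 0.9
dpos [0.02, 0.003, 0.267] drot [0.0, -0.003, -0.003] rows>= 1.6
```

Call:
apply_moves:
  targets:
    - {"delta_pos": [0.02,0.003,0],"delta_rot": [0,-0.003,-0.003],"fingers": 0.7}
    - {"delta_pos": [0.02,0.003,0],"delta_rot": [0,-0.003,-0.003],"fingers": 0.7}
    - {"delta_pos": [0.02,0.003,0],"delta_rot": [0,-0.003,-0.003],"fingers": 0.7}
    - {"delta_pos": [0.02,0.003,0],"delta_rot": [0,-0.003,-0.003],"fingers": 0.7}
    - {"delta_pos": [0.02,0.003,0],"delta_rot": [0,-0.003,-0.003],"fingers": 0.7}
    - {"delta_pos": [0.02,0.003,0],"delta_rot": [0,-0.003,-0.003],"fingers": 0.7}
    - {"delta_pos": [0.02,0.003,0.07],"delta_rot": [0,-0.003,-0.003],"fingers": 0.7}
    - {"delta_pos": [0.02,0.003,0.14],"delta_rot": [0,-0.003,-0.003],"fingers": 0.7}
    - {"delta_pos": [0.02,0.003,0.2],"delta_rot": [0,-0.003,-0.003],"fingers": 0.7}
    - {"delta_pos": [0.02,0.003,0.267],"delta_rot": [0,-0.003,-0.003],"fingers": 0.7}
    - {"delta_pos": [0.02,0.003,0.267],"delta_rot": [0,-0.003,-0.003],"fingers": 0.7}
    - {"delta_pos": [0.02,0.003,0.267],"delta_rot": [0,-0.003,-0.003],"fingers": 0.7}

```text
t: 8.78
eef_pos: [0.5781, -0.3211, -0.0012]
tool_rot: [-2.022, -1.934, -0.447]
force: [0.2, 0.2, 0.1]
finger_gap: 0.0724
grasp_force: 0.0
```

Call:
apply_moves:
  targets:
    - {"delta_pos": [0,0,0],"delta_rot": [0,0,0],"fingers": 0.1}
    - {"delta_pos": [0,0,0],"delta_rot": [0,0,0],"fingers": -0.5}
    - {"delta_pos": [0,0,0],"delta_rot": [0,0,0],"fingers": -1}
    - {"delta_pos": [0,0,0],"delta_rot": [0,0,0],"fingers": -1}

```text
t: 9.12
eef_pos: [0.5798, -0.3236, 0.0017]
tool_rot: [-2.027, -1.938, -0.449]
force: [0.0, -2.7, 2.8]
finger_gap: 0.049
grasp_force: 62.3
```

```bash
python3 - <<'E'
from h import *
st()
E
```

```text
t 9.12 p [ 0.5798 -0.3236  0.0017] y [ 0.999 -0.045 -0.001] z [ 0.018  0.423 -0.906] F [ 0.  -2.7  2.8] gap 0.049 gf 62.3 q [-0.77  0.77  0.53  1.62  0.32  0.8 ]
```

```bash
cat >> h.py <<'E'
def tilepose(C,n,e): # axes columns n,e,n x e
    n,e=np.array(n,float),np.array(e,float); return np.column_stack([n,e,np.cross(n,e)]),np.array(C,float)
def grab(C,n,e,name):
    o=ctrl.get_obs(); Q=R.from_rotvec(o['tool_rot']).as_matrix(); A,c=tilepose(C,n,e)
    pickle.dump((Q.T@A,Q.T@(c-np.array(o['eef_pos']))),open(name,'wb'))
def toolfor(C,n,e,name):
    A,c=tilepose(C,n,e); B,t=pickle.load(open(name,'rb')); U,_,V=np.linalg.svd(A@B.T); Q=U@V; return c-Q@t,Q
ANG=np.radians(14); XC=np.array([np.cos(ANG),np.sin(ANG),0]); YC=np.array([-np.sin(ANG),np.cos(ANG),0]); Z3=np.array([0,0,1.]); CL=np.array([.4735,-.0132,0])
E
python3 - <<'E'
from h import *
v=np.array([.045,.999,0])
grab([.5805,-.3187,.027],Z3,-v,'g1.pkl')
a=toolfor([.5805,-.3187,.20],Z3,-v,'g1.pkl'); print(a[0]); plan(*a)
r=R.from_rotvec([np.radians(-45),0,0]).as_matrix()
m=toolfor([.53,-.15,.24],r@Z3,r@-v,'g1.pkl')
b=toolfor(CL+[0,0,.135],YC,Z3,'g1.pkl'); print(b[0],b[1][:,1:])
m=(a[0]*.45+b[0]*.55+[0,0,.05],R.from_matrix(a[1]).as_matrix()@R.from_rotvec(.5*R.from_matrix(a[1].T@b[1]).as_rotvec()).as_matrix()); print(m[0],m[1][:,1:])
plan(*m,a); plan(*b,m)
E
```

```text
[ 0.57983553 -0.32364157  0.17465712]
dpos [0.293, -0.001, -0.627] drot [0.0, -0.0, -0.0] rows>= 4.1
[ 0.47920268 -0.03789688  0.13996646] [[ 9.70493953e-01  2.18394910e-01]
 [ 2.41125343e-01 -8.79419986e-01]
 [-2.35241923e-04 -4.22994269e-01]]
[ 0.52448746 -0.16648199  0.20557726] [[ 0.99333144  0.08924569]
 [ 0.09891407 -0.33440944]
 [ 0.05923384 -0.9381927 ]]
dpos [0.612, -0.249, 0.15] drot [-0.035, -0.496, -0.096] rows>= 6.4
dpos [0.585, -0.145, 0.058] drot [-0.035, -0.496, -0.096] rows>= 6.4
```

Call:
apply_moves:
  targets:
    - {"delta_pos": [0.06,0,-0.127],"delta_rot": [0,0,0],"fingers": -1}
    - {"delta_pos": [0.14,0,-0.3],"delta_rot": [0,0,0],"fingers": -1}
    - {"delta_pos": [0.22,0,-0.47],"delta_rot": [0,0,0],"fingers": -1}
    - {"delta_pos": [0.293,0,-0.627],"delta_rot": [0,0,0],"fingers": -1}
    - {"delta_pos": [0.293,0,-0.627],"delta_rot": [0,0,0],"fingers": -1}

```text
t: 9.53
eef_pos: [0.581, -0.3237, 0.1814]
tool_rot: [-2.031, -1.945, -0.452]
force: [1.3, 0.2, 0.7]
finger_gap: 0.0489
grasp_force: 62.6
```

Call:
apply_moves:
  targets:
    - {"delta_pos": [0.612,-0.249,0.15],"delta_rot": [-0.035,-0.496,-0.096],"fingers": -1}
    - {"delta_pos": [0.612,-0.249,0.15],"delta_rot": [-0.035,-0.496,-0.096],"fingers": -1}
    - {"delta_pos": [0.612,-0.249,0.15],"delta_rot": [-0.035,-0.496,-0.096],"fingers": -1}
    - {"delta_pos": [0.612,-0.249,0.15],"delta_rot": [-0.035,-0.496,-0.096],"fingers": -1}
    - {"delta_pos": [0.612,-0.249,0.15],"delta_rot": [-0.035,-0.496,-0.096],"fingers": -1}
    - {"delta_pos": [0.612,-0.249,0.15],"delta_rot": [-0.035,-0.496,-0.096],"fingers": -1}
    - {"delta_pos": [0.612,-0.249,0.15],"delta_rot": [-0.035,-0.496,-0.096],"fingers": -1}
    - {"delta_pos": [0.612,-0.249,0.15],"delta_rot": [-0.035,-0.496,-0.096],"fingers": -1}

```text
t: 10.2
eef_pos: [0.5221, -0.1604, 0.2027]
tool_rot: [1.904, 2.101, -0.273]
force: [-0.3, 0.1, -2.2]
finger_gap: 0.0489
grasp_force: 62.6
```

```bash
python3 - <<'E'
from h import *
st(); b=toolfor(CL+[0,0,.135],YC,Z3,'g1.pkl'); plan(*b)
E
```

```text
t 10.2 p [ 0.5221 -0.1604  0.2027] y [0.993 0.108 0.054] z [ 0.088 -0.331 -0.939] F [-0.3  0.1 -2.2] gap 0.0489 gf 62.6 q [-0.24 -0.08 -0.12  1.36 -0.31  1.2 ]
dpos [0.559, -0.131, 0.058] drot [-0.033, -0.499, -0.089] rows>= 6.4
```

Call:
apply_moves:
  targets:
    - {"delta_pos": [0.559,-0.131,0.058],"delta_rot": [-0.033,-0.499,-0.089],"fingers": -1}
    - {"delta_pos": [0.559,-0.131,0.058],"delta_rot": [-0.033,-0.499,-0.089],"fingers": -1}
    - {"delta_pos": [0.559,-0.131,0.058],"delta_rot": [-0.033,-0.499,-0.089],"fingers": -1}
    - {"delta_pos": [0.559,-0.131,0.058],"delta_rot": [-0.033,-0.499,-0.089],"fingers": -1}
    - {"delta_pos": [0.559,-0.131,0.058],"delta_rot": [-0.033,-0.499,-0.089],"fingers": -1}
    - {"delta_pos": [0.559,-0.131,0.058],"delta_rot": [-0.033,-0.499,-0.089],"fingers": -1}
    - {"delta_pos": [0.559,-0.131,0.058],"delta_rot": [-0.033,-0.499,-0.089],"fingers": -1}
    - {"delta_pos": [0.559,-0.131,0.058],"delta_rot": [-0.033,-0.499,-0.089],"fingers": -1}
    - {"delta_pos": [0.559,-0.131,0.058],"delta_rot": [-0.033,-0.499,-0.089],"fingers": -1}
    - {"delta_pos": [0.559,-0.131,0.058],"delta_rot": [-0.033,-0.499,-0.089],"fingers": -1}

```text
t: 11.03
eef_pos: [0.4834, -0.0429, 0.1423]
tool_rot: [1.313, 1.656, -0.83]
force: [-0.3, 0.0, 0.1]
finger_gap: 0.049
grasp_force: 62.8
```

```bash
python3 - <<'E'
from h import *
st(); b=toolfor(CL+[0,0,.135],YC,Z3,'g1.pkl'); plan(*b); 
for h in(.098,.072,.062,.058): plan(*toolfor(CL+[0,0,h],YC,Z3,'g1.pkl'))
p=shot('top');q=shot('scene'); pickle.dump((p,q),open('s5.pkl','wb'))
# where is the tile, by scene cameras
for s in(p,q):
  for d in pinpoint(s,'tile_center')[:3]: print(np.round(d['pixel']),np.round(world(s,d['pixel'],.135),3),round(d['confidence'],2))
  print('pred',proj(s,CL+[0,0,.135]).round(), 'clip', [(np.round(d['pixel']),np.round(world(s,d['pixel'],.0),3),round(d['confidence'],2)) for d in pinpoint(s,'clip')[:2]])
E
```

```text
t 11.03 p [ 0.4834 -0.0429  0.1423] y [0.973 0.231 0.004] z [ 0.211 -0.881 -0.424] F [-0.3  0.   0.1] gap 0.049 gf 62.8 q [ 0.38  0.15 -0.35  1.38 -1.11  1.91]
dpos [0.018, -0.012, -0.017] drot [-0.005, -0.001, -0.005] rows>= 0.2
dpos [0.152, -0.012, 0.045] drot [-0.005, -0.001, -0.005] rows>= 1.0
dpos [0.246, -0.013, 0.089] drot [-0.005, -0.001, -0.005] rows>= 1.6
dpos [0.283, -0.013, 0.106] drot [-0.005, -0.001, -0.005] rows>= 1.8
dpos [0.297, -0.013, 0.113] drot [-0.005, -0.001, -0.005] rows>= 1.9
[156. 319.] [ 0.643 -0.111  0.135] 0.69
[220. 289.] [ 0.48  -0.028  0.135] 0.43
pred [[223. 283.]] clip [(array([230., 280.]), array([ 0.476, -0.006,  0.   ]), 0.92), (array([246., 230.]), array([0.433, 0.132, 0.   ]), 0.65)]
[165. 260.] [ 0.485 -0.018  0.135] 0.84
[259. 240.] [ 0.812 -0.169  0.135] 0.74
pred [[162. 260.]] clip [(array([189., 304.]), array([0.441, 0.126, 0.   ]), 0.62), (array([207., 263.]), array([ 0.488, -0.011,  0.   ]), 0.61)]
```

Call:
apply_moves:
  targets:
    - {"delta_pos": [0.085,-0.012,0.014],"delta_rot": [-0.005,-0.001,-0.005],"fingers": -1}
    - {"delta_pos": [0.085,-0.012,0.014],"delta_rot": [-0.005,-0.001,-0.005],"fingers": -1}
    - {"delta_pos": [0.085,-0.012,0.014],"delta_rot": [-0.005,-0.001,-0.005],"fingers": -1}

```text
t: 11.58
eef_pos: [0.4775, -0.0379, 0.1204]
tool_rot: [1.296, 1.664, -0.832]
force: [0.3, -0.6, -0.7]
finger_gap: 0.049
grasp_force: 62.8
```

```bash
python3 - <<'E'
from h import *
st(); p=shot('wrist'); st(); p=shot('wrist'); st(); p=shot('wrist')
o=ctrl.get_obs(); B,t=pickle.load(open('g1.pkl','rb')); Q=R.from_rotvec(o['tool_rot']).as_matrix(); print('tileC',Q@t+o['eef_pos'])
for h in(.117,.058): plan(*toolfor(CL+[0,0,h],YC,Z3,'g1.pkl'))
for k,z in dict(clip=0,clip_pinch=.031).items(): print(k,[(np.round(d['pixel']),np.round(world(p,d['pixel'],z),3),round(d['confidence'],2)) for d in pinpoint(p,k)[:2]])
save(p,'w6.png')
E
```

```text
t 11.58 p [ 0.4775 -0.0379  0.1204] y [ 0.97   0.243 -0.004] z [ 0.219 -0.88  -0.421] F [ 0.3 -0.6 -0.7] gap 0.049 gf 62.8 q [ 0.4   0.17 -0.38  1.35 -1.11  1.92]
t 11.63 p [ 0.4782 -0.0378  0.1212] y [ 0.97   0.243 -0.002] z [ 0.22 -0.88 -0.42] F [ 0.5 -0.5 -1.1] gap 0.0488 gf 62.8 q [ 0.4   0.17 -0.38  1.35 -1.11  1.92]
t 11.68 p [ 0.4785 -0.0377  0.1216] y [ 0.97   0.243 -0.001] z [ 0.22 -0.88 -0.42] F [-0.7  0.2 -0.8] gap 0.0487 gf 62.8 q [ 0.4   0.17 -0.38  1.35 -1.11  1.92]
tileC [ 0.47300432 -0.01292633  0.11669551]
dpos [-0.002, 0.001, 0.001] drot [0.001, 0.002, 0.001] rows>= 0.0
dpos [0.213, 0.002, 0.1] drot [0.001, 0.002, 0.001] rows>= 1.4
clip [(array([ 12., 282.]), array([ 0.475, -0.013,  0.   ]), 0.75)]
clip_pinch [(array([ 72., 280.]), array([ 0.475, -0.015,  0.031]), 0.91)]
```

Call:
apply_moves:
  targets:
    - {"delta_pos": [0.04,0.001,0.019],"delta_rot": [0,0,0],"fingers": -1}
    - {"delta_pos": [0.08,0.001,0.038],"delta_rot": [0,0,0],"fingers": -1}
    - {"delta_pos": [0.12,0.001,0.056],"delta_rot": [0,0,0],"fingers": -1}
    - {"delta_pos": [0.15,0.001,0.071],"delta_rot": [0,0,0],"fingers": -1}
    - {"delta_pos": [0.17,0.001,0.08],"delta_rot": [0,0,0],"fingers": -1}
    - {"delta_pos": [0.19,0.001,0.09],"delta_rot": [0,0,0],"fingers": -1}
    - {"delta_pos": [0.204,0.001,0.096],"delta_rot": [0,0,0],"fingers": -1}
    - {"delta_pos": [0.204,0.001,0.096],"delta_rot": [0,0,0],"fingers": -1}
    - {"delta_pos": [0.204,0.001,0.096],"delta_rot": [0,0,0],"fingers": -1}

```text
t: 12.58
eef_pos: [0.4783, -0.0375, 0.0637]
tool_rot: [1.297, 1.664, -0.83]
force: [-1.2, 4.4, 0.9]
finger_gap: 0.0488
grasp_force: 63.3
```

```bash
python3 - <<'E'
from h import *
st()
o=ctrl.get_obs(); B,t=pickle.load(open('g1.pkl','rb')); Q=R.from_rotvec(o['tool_rot']).as_matrix(); print('tileC',Q@t+o['eef_pos'])
plan(*toolfor(CL+[0,0,.058],YC,Z3,'g1.pkl'))
E
```

```text
t 12.58 p [ 0.4783 -0.0375  0.0637] y [ 0.97   0.243 -0.002] z [ 0.22  -0.88  -0.422] F [-1.2  4.4  0.9] gap 0.0488 gf 63.3 q [ 0.4   0.25 -0.41  1.23 -1.11  1.92]
tileC [ 0.47254294 -0.01281942  0.05872657]
dpos [0.002, 0.003, 0.003] drot [0.001, 0.001, 0.002] rows>= 0.0
```

Call:
apply_moves:
  targets:
    - {"delta_pos": [0.0036,0,0.0017],"delta_rot": [0,0,0],"fingers": -1}
    - {"delta_pos": [0.0072,0,0.0034],"delta_rot": [0,0,0],"fingers": -1}
    - {"delta_pos": [0.0108,0,0.005],"delta_rot": [0,0,0],"fingers": -1}
    - {"delta_pos": [0.0108,0,0.005],"delta_rot": [0,0,0],"fingers": -1}

```text
t: 12.92
eef_pos: [0.4787, -0.038, 0.0638]
tool_rot: [1.291, 1.662, -0.832]
force: [-8.2, 6.8, 12.7]
finger_gap: 0.0489
grasp_force: 64.0
```

Call:
apply_moves:
  targets:
    - {"delta_pos": [0.0072,0,0.0034],"delta_rot": [0,0,0],"fingers": -1}
    - {"delta_pos": [0.0144,0,0.0068],"delta_rot": [0,0,0],"fingers": -1}
    - {"delta_pos": [0.0144,0,0.0068],"delta_rot": [0,0,0],"fingers": -1}
    - {"delta_pos": [0.0144,0,0.0068],"delta_rot": [0,0,0],"fingers": -1}

```text
t: 13.25
eef_pos: [0.4794, -0.039, 0.0637]
tool_rot: [1.284, 1.659, -0.836]
force: [-14.7, 6.0, 25.1]
finger_gap: 0.049
grasp_force: 64.4
```

Call:
apply_moves:
  targets:
    - {"delta_pos": [-0.022,0,-0.01],"delta_rot": [0,0,0],"fingers": -1}
    - {"delta_pos": [-0.022,0,-0.01],"delta_rot": [0,0,0],"fingers": -1}
    - {"delta_pos": [-0.022,0,-0.01],"delta_rot": [0,0,0],"fingers": 0.3}
    - {"delta_pos": [-0.022,0,-0.01],"delta_rot": [0,0,0],"fingers": 0.7}
    - {"delta_pos": [-0.022,0,-0.01],"delta_rot": [0,0,0],"fingers": 0.7}
    - {"delta_pos": [-0.022,0,-0.01],"delta_rot": [0,0,0],"fingers": 0.7}
    - {"delta_pos": [-0.022,0,-0.1],"delta_rot": [0,0,0],"fingers": 0.7}
    - {"delta_pos": [-0.022,0,-0.2],"delta_rot": [0,0,0],"fingers": 0.7}
    - {"delta_pos": [-0.022,0,-0.32],"delta_rot": [0,0,0],"fingers": 0.7}
    - {"delta_pos": [-0.022,0,-0.45],"delta_rot": [0,0,0],"fingers": 0.7}
    - {"delta_pos": [-0.022,0,-0.45],"delta_rot": [0,0,0],"fingers": 0.7}

```text
t: 14.17
eef_pos: [0.4558, 0.063, 0.1117]
tool_rot: [1.294, 1.664, -0.823]
force: [-0.0, 0.3, 0.4]
finger_gap: 0.0724
grasp_force: 0.0
```

```bash
python3 - <<'E'
from h import *
st()
p=shot('wrist'); save(p,'w7.png'); pickle.dump(p,open('w7.pkl','wb'))
for d in pinpoint(p,'tile_center')[:2]: print('tile',np.round(d['pixel']),d['confidence'])
print('pred',proj(p,CL+[0,0,.058]))
for d in cut_out(p,'tile_center')[:2]: rc=np.argwhere(d['region']); print(d['confidence'],d['pixel'],rc.min(0),rc.max(0))
c=np.array([CL+.005*YC+sx*.025*XC+[0,0,z] for sx,z in((-1,.008),(1,.008),(1,.108),(-1,.108))]); print(proj(p,c).round())
for k in('top','scene'):
  s=shot(k)
  for d in pinpoint(s,'tile_center')[:3]: print(k,np.round(d['pixel'],1),np.round(world(s,d['pixel'],.058),3),round(d['confidence'],2))
  print(proj(s,CL+[0,0,.058]).round(1))
E
```

```text
t 14.17 p [0.4558 0.063  0.1117] y [0.969 0.247 0.002] z [ 0.225 -0.878 -0.422] F [-0.   0.3  0.4] gap 0.0724 gf 0.0 q [ 0.6   0.37 -0.19  1.65 -1.02  2.29]
tile [171. 398.] 0.77
tile [160. 302.] 0.69
pred [[183.59256992 273.7092262 ]]
0.83 [172.1, 380.9] [164 359] [179 394]
0.58 [202.0, 273.1] [124 242] [248 305]
[[122. 243.]
 [122. 304.]
 [246. 306.]
 [246. 241.]]
top [157.7 319.8] [ 0.663 -0.121  0.058] 0.85
top [229.8 283.4] [ 0.467 -0.016  0.058] 0.67
top [204.8 150.5] [0.544 0.338 0.058] 0.39
[[227.4 282.4]]
scene [259.9 237.7] [ 0.731 -0.152  0.058] 0.73
scene [188.3 262.7] [ 0.482 -0.01   0.058] 0.69
scene [268.   90.9] [ 0.653 -0.462  0.058] 0.32
[[186.7 260.7]]
```

The tile stands upright at the predicted place: its cut-out box is rows 124–248, cols 242–305, predicted 122–246, 241–306. Next is the opposite side.

```bash
python3 - <<'E'
from h import *
p=pickle.load(open('w1.pkl','rb')); g=p['pixels'].max(2).astype(int)
m=np.zeros_like(g,bool); m[160:300,270:400]=True
rc=np.argwhere(m&(g<45)); w=np.array([world(p,x,.015)[:2] for x in rc]); home=np.array([.550,.336])
d=w-home; k=(d[:,0]<-.055)&(d[:,0]>-.19)&(abs(d[:,1])<.06); 
b=np.zeros(g.shape,np.uint8); b[tuple(rc[k].T)]=1; n,l,s,_=cv2.connectedComponentsWithStats(b); j=1+np.argmax(s[1:,4])
W=np.array([world(p,x,.015)[:2] for x in np.argwhere(l==j)]); r=cv2.minAreaRect(W.astype(np.float32)); print(s[j],r,cv2.boxPoints(r).round(4).tolist())
# bins along x: centre line
for lo in np.arange(.38,.5,.02):
    q=W[(W[:,0]>=lo)&(W[:,0]<lo+.02)]
    if len(q): print(round(lo,2),len(q),q[:,1].min().round(4),q[:,1].max().round(4))
st()
wp=([.47,.0,.27],ori(XC,[0,0,-1])); plan(*wp)
T,z=leanpose(CL+[0,0,.058],-YC,Z3,.036,.008,np.radians(45)); Rt=ori(XC,z); print(T,z); H=T-.10*z; print(H)
plan(H,Rt,wp)
E
```

```text
[ 282  170   65   66 1659] ((0.4433348476886749, 0.3149172365665436), (0.11165155470371246, 0.035910047590732574), 11.313581466674805) [[0.38510000705718994, 0.3215999901294708], [0.3921000063419342, 0.2863999903202057], [0.5016000270843506, 0.3082999885082245], [0.49459999799728394, 0.3434999883174896]]
0.38 191 0.2876 0.3238
0.4 325 0.2892 0.3281
0.42 318 0.2931 0.3312
0.44 305 0.2966 0.3356
0.46 299 0.3008 0.3401
0.48 221 0.305 0.3429
t 14.52 p [0.4539 0.0577 0.1093] y [ 0.97   0.242 -0.003] z [ 0.218 -0.881 -0.421] F [-0.3  0.4  0.5] gap 0.0725 gf 0.0 q [ 0.59  0.37 -0.2   1.64 -1.02  2.29]
dpos [-0.684, 0.005, -0.053] drot [-0.002, 0.724, 0.001] rows>= 9.1
[0.46979024 0.00167902 0.07066548] [-0.17106461  0.68610269 -0.70710678]
[ 0.4868967  -0.06693125  0.14137615]
dpos [-0.276, 0.001, 0.514] drot [-0.0, 0.5, -0.0] rows>= 6.3
```

Call:
apply_moves:
  targets:
    - {"delta_pos": [-0.12,0,-0.09],"delta_rot": [0,0,0],"fingers": 0.7}
    - {"delta_pos": [-0.28,0,-0.11],"delta_rot": [0,0.06,0],"fingers": 0.7}
    - {"delta_pos": [-0.45,0,-0.11],"delta_rot": [0,0.14,0],"fingers": 0.7}
    - {"delta_pos": [-0.684,0.005,-0.053],"delta_rot": [0,0.724,0],"fingers": 0.7}
    - {"delta_pos": [-0.684,0.005,-0.053],"delta_rot": [0,0.724,0],"fingers": 0.7}
    - {"delta_pos": [-0.684,0.005,-0.053],"delta_rot": [0,0.724,0],"fingers": 0.7}
    - {"delta_pos": [-0.684,0.005,-0.053],"delta_rot": [0,0.724,0],"fingers": 0.7}
    - {"delta_pos": [-0.684,0.005,-0.053],"delta_rot": [0,0.724,0],"fingers": 0.7}
    - {"delta_pos": [-0.684,0.005,-0.053],"delta_rot": [0,0.724,0],"fingers": 0.7}
    - {"delta_pos": [-0.684,0.005,-0.053],"delta_rot": [0,0.724,0],"fingers": 0.7}
    - {"delta_pos": [-0.684,0.005,-0.053],"delta_rot": [0,0.724,0],"fingers": 0.7}

```text
t: 15.43
eef_pos: [0.4707, -0.0016, 0.2714]
tool_rot: [-1.937, -2.47, -0.005]
force: [-0.0, -1.3, 0.0]
finger_gap: 0.0725
grasp_force: 0.0
```

```bash
cat >> h.py <<'E'
AC=np.radians(11.3); XR=np.array([np.cos(AC),np.sin(AC),0]); YR=np.array([-np.sin(AC),np.cos(AC),0]); HM=np.array([.5504,.3364,0])
E
python3 - <<'E'
from h import *
st(); T,z=leanpose(CL+[0,0,.058],-YC,Z3,.036,.008,np.radians(45)); Rt=ori(XC,z); plan(T-.1*z,Rt)
E
```

```text
t 15.43 p [ 0.4707 -0.0016  0.2714] y [0.971 0.238 0.001] z [-0.     0.004 -1.   ] F [-0.  -1.3  0. ] gap 0.0725 gf 0.0 q [-0.15 -0.08  0.07  1.72  0.    1.18]
dpos [-0.271, 0.0, 0.519] drot [0.001, 0.497, -0.002] rows>= 6.3
```

Call:
apply_moves:
  targets:
    - {"delta_pos": [-0.271,0,0.519],"delta_rot": [0,0.497,-0.002],"fingers": 0.7}
    - {"delta_pos": [-0.271,0,0.519],"delta_rot": [0,0.497,-0.002],"fingers": 0.7}
    - {"delta_pos": [-0.271,0,0.519],"delta_rot": [0,0.497,-0.002],"fingers": 0.7}
    - {"delta_pos": [-0.271,0,0.519],"delta_rot": [0,0.497,-0.002],"fingers": 0.7}
    - {"delta_pos": [-0.271,0,0.519],"delta_rot": [0,0.497,-0.002],"fingers": 0.7}
    - {"delta_pos": [-0.271,0,0.519],"delta_rot": [0,0.497,-0.002],"fingers": 0.7}
    - {"delta_pos": [-0.271,0,0.519],"delta_rot": [0,0.497,-0.002],"fingers": 0.7}
    - {"delta_pos": [-0.271,0,0.519],"delta_rot": [0,0.497,-0.002],"fingers": 0.7}
    - {"delta_pos": [-0.271,0,0.519],"delta_rot": [0,0.497,-0.002],"fingers": 0.7}

```text
t: 16.18
eef_pos: [0.486, -0.0653, 0.1396]
tool_rot: [-1.509, -1.933, -0.62]
force: [0.6, 1.1, 0.2]
finger_gap: 0.0726
grasp_force: 0.0
```

```bash
python3 - <<'E'
from h import *
p=shot('wrist'); st(); T,z=leanpose(CL+[0,0,.058],-YC,Z3,.036,.008,np.radians(45)); Rt=ori(XC,z); plan(T-.1*z,Rt); plan(T,Rt)
for d in cut_out(p,'tile_center')[:2]: rc=np.argwhere(d['region']); print(d['confidence'],d['pixel'],rc.min(0),rc.max(0))
c=np.array([CL+s*.005*YC+sx*.025*XC+[0,0,z] for s in(-1,1) for sx,z in((-1,.008),(1,.008),(1,.108),(-1,.108))]); print(proj(p,c).round().tolist())
E
```

```text
t 16.23 p [ 0.4864 -0.0648  0.1409] y [ 0.97   0.245 -0.   ] z [-0.173  0.682 -0.71 ] F [-0.3  0.3  0.6] gap 0.0723 gf 0.0 q [-0.59  0.49  0.23  1.95  0.49  0.57]
dpos [-0.005, -0.0, -0.007] drot [-0.002, 0.003, 0.001] rows>= 0.1
dpos [-0.003, 0.001, 0.393] drot [-0.002, 0.003, 0.001] rows>= 2.4
0.7 [211.4, 278.4] [192 243] [245 312]
[[248.0, 252.0], [248.0, 303.0], [201.0, 313.0], [201.0, 242.0], [239.0, 253.0], [239.0, 302.0], [189.0, 312.0], [189.0, 243.0]]
```

Matches prediction. Approach and grip.

Call:
apply_moves:
  targets:
    - {"delta_pos": [-0.004,0,0.1],"delta_rot": [0,0.003,0],"fingers": 0.7}
    - {"delta_pos": [-0.004,0,0.2],"delta_rot": [0,0.003,0],"fingers": 0.7}
    - {"delta_pos": [-0.004,0,0.3],"delta_rot": [0,0.003,0],"fingers": 0.7}
    - {"delta_pos": [-0.004,0,0.393],"delta_rot": [0,0.003,0],"fingers": 0.7}
    - {"delta_pos": [-0.004,0,0.393],"delta_rot": [0,0.003,0],"fingers": 0.7}
    - {"delta_pos": [-0.004,0,0.393],"delta_rot": [0,0.003,0],"fingers": 0.3}
    - {"delta_pos": [-0.004,0,0.393],"delta_rot": [0,0.003,0],"fingers": -0.5}
    - {"delta_pos": [-0.004,0,0.393],"delta_rot": [0,0.003,0],"fingers": -1}
    - {"delta_pos": [-0.004,0,0.393],"delta_rot": [0,0.003,0],"fingers": -1}
    - {"delta_pos": [-0.004,0,0.393],"delta_rot": [0,0.003,0],"fingers": -1}

```text
t: 17.12
eef_pos: [0.4704, 0.0013, 0.0725]
tool_rot: [-1.505, -1.933, -0.625]
force: [-3.3, -0.0, 6.2]
finger_gap: 0.0491
grasp_force: 61.9
```

```bash
python3 - <<'E'
from h import *
st(); grab(CL+[0,0,.058],-YC,Z3,'g2.pkl')
a=toolfor(CL+[0,0,.19],-YC,Z3,'g2.pkl'); plan(*a)
E
```

```text
t 17.12 p [0.4704 0.0013 0.0725] y [0.97  0.245 0.001] z [-0.173  0.686 -0.707] F [-3.3 -0.   6.2] gap 0.0491 gf 61.9 q [-0.51  0.43  0.01  1.75  0.54  0.64]
dpos [0.374, 0.0, -0.373] drot [-0.0, 0.0, 0.0] rows>= 3.2
```

Call:
apply_moves:
  targets:
    - {"delta_pos": [0.06,0,-0.06],"delta_rot": [0,0,0],"fingers": -1}
    - {"delta_pos": [0.12,0,-0.12],"delta_rot": [0,0,0],"fingers": -1}
    - {"delta_pos": [0.2,0,-0.2],"delta_rot": [0,0,0],"fingers": -1}
    - {"delta_pos": [0.29,0,-0.29],"delta_rot": [0,0,0],"fingers": -1}
    - {"delta_pos": [0.374,0,-0.373],"delta_rot": [0,0,0],"fingers": -1}
    - {"delta_pos": [0.374,0,-0.373],"delta_rot": [0,0,0],"fingers": -1}

```text
t: 17.62
eef_pos: [0.4727, 0.0003, 0.2086]
tool_rot: [-1.508, -1.942, -0.63]
force: [0.2, 0.3, -0.7]
finger_gap: 0.0484
grasp_force: 63.1
```

```bash
python3 - <<'E'
from h import *
st(); o=ctrl.get_obs(); P=np.array(o['eef_pos']); Q=R.from_rotvec(o['tool_rot']).as_matrix()
b=toolfor(HM-.112*XR+[0,0,.09],Z3,-XR,'g2.pkl'); print(b[0],b[1][:,1],b[1][:,2])
m=(.5*P+.5*b[0]+[0,0,.06],Q@R.from_rotvec(.5*R.from_matrix(Q.T@b[1]).as_rotvec()).as_matrix())
B,t=pickle.load(open('g2.pkl','rb')); A=m[1]@B; print(m[0],'tile mid',m[1]@t+m[0],'axes',A[:,:2].T,'toolz',m[1][:,2])
plan(*m); plan(*b,m)
E
```

```text
t 17.62 p [4.727e-01 3.000e-04 2.086e-01] y [0.97  0.244 0.009] z [-0.165  0.683 -0.711] F [ 0.2  0.3 -0.7] gap 0.0484 gf 63.1 q [-0.51  0.34  0.17  2.    0.54  0.64]
[0.4262987  0.31210012 0.07519783] [-0.19667917  0.98046425 -0.0026745 ] [ 0.69312807  0.13710977 -0.70765415]
[0.44952317 0.15620634 0.20187526] tile mid [0.46671193 0.14467975 0.2020549 ] axes [[ 0.47135903 -0.57079461  0.67232   ]
 [-0.72338629  0.18586213  0.6649568 ]] toolz [ 0.17686685  0.27151202 -0.94604405]
dpos [0.427, 0.062, 0.46] drot [0.002, -0.389, -0.527] rows>= 8.2
dpos [0.414, 0.289, 0.632] drot [0.002, -0.389, -0.527] rows>= 8.2
```

Call:
apply_moves:
  targets:
    - {"delta_pos": [0.427,0.062,0.46],"delta_rot": [0.002,-0.389,-0.527],"fingers": -1}
    - {"delta_pos": [0.427,0.062,0.46],"delta_rot": [0.002,-0.389,-0.527],"fingers": -1}
    - {"delta_pos": [0.427,0.062,0.46],"delta_rot": [0.002,-0.389,-0.527],"fingers": -1}
    - {"delta_pos": [0.427,0.062,0.46],"delta_rot": [0.002,-0.389,-0.527],"fingers": -1}
    - {"delta_pos": [0.427,0.062,0.46],"delta_rot": [0.002,-0.389,-0.527],"fingers": -1}
    - {"delta_pos": [0.427,0.062,0.46],"delta_rot": [0.002,-0.389,-0.527],"fingers": -1}
    - {"delta_pos": [0.427,0.062,0.46],"delta_rot": [0.002,-0.389,-0.527],"fingers": -1}
    - {"delta_pos": [0.427,0.062,0.46],"delta_rot": [0.002,-0.389,-0.527],"fingers": -1}
    - {"delta_pos": [0.427,0.062,0.46],"delta_rot": [0.002,-0.389,-0.527],"fingers": -1}
    - {"delta_pos": [0.427,0.062,0.46],"delta_rot": [0.002,-0.389,-0.527],"fingers": -1}

```text
t: 18.45
eef_pos: [0.4458, 0.1583, 0.1972]
tool_rot: [0.836, 2.9, 0.483]
force: [0.2, -0.6, -1.4]
finger_gap: 0.0488
grasp_force: 63.0
```

```bash
python3 - <<'E'
from h import *
st(); b=toolfor(HM-.112*XR+[0,0,.09],Z3,-XR,'g2.pkl'); plan(*b)
E
```

```text
t 18.45 p [0.4458 0.1583 0.1972] y [0.505 0.801 0.323] z [ 0.167  0.276 -0.946] F [ 0.2 -0.6 -1.4] gap 0.0488 gf 63.0 q [ 0.01 -0.34 -0.34  1.4   0.28  0.59]
dpos [0.39, 0.296, 0.619] drot [0.004, -0.396, -0.529] rows>= 8.3
```

Call:
apply_moves:
  targets:
    - {"delta_pos": [0.39,0.296,0.619],"delta_rot": [0.004,-0.396,-0.529],"fingers": -1}
    - {"delta_pos": [0.39,0.296,0.619],"delta_rot": [0.004,-0.396,-0.529],"fingers": -1}
    - {"delta_pos": [0.39,0.296,0.619],"delta_rot": [0.004,-0.396,-0.529],"fingers": -1}
    - {"delta_pos": [0.39,0.296,0.619],"delta_rot": [0.004,-0.396,-0.529],"fingers": -1}
    - {"delta_pos": [0.39,0.296,0.619],"delta_rot": [0.004,-0.396,-0.529],"fingers": -1}
    - {"delta_pos": [0.39,0.296,0.619],"delta_rot": [0.004,-0.396,-0.529],"fingers": -1}
    - {"delta_pos": [0.39,0.296,0.619],"delta_rot": [0.004,-0.396,-0.529],"fingers": -1}
    - {"delta_pos": [0.39,0.296,0.619],"delta_rot": [0.004,-0.396,-0.529],"fingers": -1}
    - {"delta_pos": [0.39,0.296,0.619],"delta_rot": [0.004,-0.396,-0.529],"fingers": -1}
    - {"delta_pos": [0.39,0.296,0.619],"delta_rot": [0.004,-0.396,-0.529],"fingers": -1}
    - {"delta_pos": [0.39,0.296,0.619],"delta_rot": [0.004,-0.396,-0.529],"fingers": -1}

```text
t: 19.37
eef_pos: [0.4265, 0.3108, 0.073]
tool_rot: [-0.233, 2.352, 0.091]
force: [-0.2, 0.2, -0.9]
finger_gap: 0.049
grasp_force: 63.2
```

```bash
python3 - <<'E'
from h import *
p=shot('wrist'); st(); b=toolfor(HM-.112*XR+[0,0,.09],Z3,-XR,'g2.pkl'); plan(*b); c=toolfor(HM-.112*XR+[0,0,.0205],Z3,-XR,'g2.pkl'); plan(*c)
for k,z in dict(cradle=0,cradle_home=.02).items(): print(k,[(np.round(d['pixel']),np.round(world(p,d['pixel'],z),3),round(d['confidence'],2)) for d in pinpoint(p,k)[:2]])
E
```

```text
t 19.42 p [0.4275 0.3113 0.0745] y [-0.194  0.981 -0.002] z [ 0.691  0.135 -0.71 ] F [ 0.  -0.1 -1.8] gap 0.0488 gf 63.2 q [ 0.72 -0.62 -0.97  0.51 -0.36  0.39]
dpos [0.001, 0.004, -0.005] drot [-0.001, -0.002, -0.001] rows>= 0.0
dpos [0.197, 0.005, 0.193] drot [-0.001, -0.002, -0.001] rows>= 1.7
cradle [(array([226., 276.]), array([0.552, 0.334, 0.   ]), 0.64)]
cradle_home [(array([246., 279.]), array([0.557, 0.338, 0.02 ]), 0.94)]
```

Call:
apply_moves:
  targets:
    - {"delta_pos": [0.08,0.005,0.078],"delta_rot": [0,0,0],"fingers": -1}
    - {"delta_pos": [0.14,0.005,0.136],"delta_rot": [0,0,0],"fingers": -1}
    - {"delta_pos": [0.175,0.005,0.171],"delta_rot": [0,0,0],"fingers": -1}
    - {"delta_pos": [0.195,0.005,0.191],"delta_rot": [0,0,0],"fingers": -1}
    - {"delta_pos": [0.195,0.005,0.191],"delta_rot": [0,0,0],"fingers": -1}
    - {"delta_pos": [0.195,0.005,0.191],"delta_rot": [0,0,0],"fingers": -1}

```text
t: 20.02
eef_pos: [0.4268, 0.3129, 0.0076]
tool_rot: [-0.233, 2.348, 0.093]
force: [-0.7, 0.2, -1.6]
finger_gap: 0.0488
grasp_force: 61.8
```

```bash
python3 - <<'E'
from h import *
st();c=toolfor(HM-.112*XR+[0,0,.0205],Z3,-XR,'g2.pkl'); plan(*c); o=ctrl.get_obs(); B,t=pickle.load(open('g2.pkl','rb')); Q=R.from_rotvec(o['tool_rot']).as_matrix(); C=Q@t+o['eef_pos'];print('tileC',C,'n',(Q@B)[:,0]); d=C-HM; print(d@XR,d@YR)
E
```

```text
t 20.02 p [0.4268 0.3129 0.0076] y [-0.196  0.981 -0.002] z [ 0.693  0.137 -0.708] F [-0.7  0.2 -1.6] gap 0.0488 gf 61.8 q [ 0.72 -0.49 -1.05  0.31 -0.36  0.39]
dpos [0.007, -0.003, 0.004] drot [-0.0, -0.0, -0.001] rows>= 0.1
tileC [0.44104611 0.31519819 0.02238319] n [ 5.84868907e-04 -1.40362848e-04  9.99999819e-01]
-0.11138843769547473 0.0006366662488964873
```

Call:
apply_moves:
  targets:
    - {"delta_pos": [0.0042,-0.002,0.0042],"delta_rot": [0,0,0],"fingers": -1}
    - {"delta_pos": [0.0085,-0.002,0.0085],"delta_rot": [0,0,0],"fingers": -1}
    - {"delta_pos": [0.0085,-0.002,0.0085],"delta_rot": [0,0,0],"fingers": -1}
    - {"delta_pos": [0.0085,-0.002,0.0085],"delta_rot": [0,0,0],"fingers": -1}

```text
t: 20.35
eef_pos: [0.427, 0.3127, 0.0054]
tool_rot: [-0.233, 2.346, 0.094]
force: [0.3, -0.2, 1.4]
finger_gap: 0.049
grasp_force: 61.9
```

Call:
apply_moves:
  targets:
    - {"delta_pos": [-0.02,0,0.026],"delta_rot": [0,0,0],"fingers": -1}
    - {"delta_pos": [-0.05,0,0.056],"delta_rot": [0,0,0],"fingers": -1}
    - {"delta_pos": [-0.08,0,0.086],"delta_rot": [0,0,0],"fingers": -1}
    - {"delta_pos": [-0.11,0,0.116],"delta_rot": [0,0,0],"fingers": -1}
    - {"delta_pos": [-0.11,0,0.116],"delta_rot": [0,0,0],"fingers": -1}

```text
t: 20.77
eef_pos: [0.4676, 0.3209, 0.005]
tool_rot: [-0.232, 2.344, 0.094]
force: [1.4, 0.0, 1.1]
finger_gap: 0.0491
grasp_force: 61.8
```

```bash
python3 - <<'E'
from h import *
st();o=ctrl.get_obs(); B,t=pickle.load(open('g2.pkl','rb')); Q=R.from_rotvec(o['tool_rot']).as_matrix(); C=Q@t+o['eef_pos'];print('tileC',C,'n',(Q@B)[:,0]); d=C-HM; print(d@XR,d@YR,Q.T@XR)
E
```

```text
t 20.77 p [0.4676 0.3209 0.005 ] y [-0.195  0.981 -0.001] z [ 0.695  0.138 -0.706] F [1.4 0.  1.1] gap 0.0491 gf 61.8 q [ 0.67 -0.37 -0.98  0.23 -0.33  0.34]
tileC [0.48179492 0.32324272 0.01985706] n [-0.00269979 -0.00182891  0.99999468]
-0.06985326759395787 0.000540675780599369 [-7.05530533e-01  4.89998319e-04  7.08679354e-01]
```

Call:
apply_moves:
  targets:
    - {"delta_pos": [-0.02,-0.002,0.02],"delta_rot": [0,0,0],"fingers": -1}
    - {"delta_pos": [-0.04,-0.002,0.04],"delta_rot": [0,0,0],"fingers": -1}
    - {"delta_pos": [-0.06,-0.002,0.06],"delta_rot": [0,0,0],"fingers": -1}
    - {"delta_pos": [-0.08,-0.002,0.08],"delta_rot": [0,0,0],"fingers": -1}
    - {"delta_pos": [-0.08,-0.002,0.08],"delta_rot": [0,0,0],"fingers": -1}

```text
t: 21.18
eef_pos: [0.4947, 0.3258, 0.0048]
tool_rot: [-0.233, 2.344, 0.094]
force: [2.4, 0.6, 1.6]
finger_gap: 0.0492
grasp_force: 61.9
```

```bash
python3 - <<'E'
from h import *
st();o=ctrl.get_obs(); B,t=pickle.load(open('g2.pkl','rb')); Q=R.from_rotvec(o['tool_rot']).as_matrix(); C=Q@t+o['eef_pos'];print('tileC',C,'n',(Q@B)[:,0]); d=C-HM; print(d@XR,d@YR,Q.T@XR)
E
```

```text
t 21.18 p [0.4947 0.3258 0.0048] y [-0.196  0.981 -0.002] z [ 0.695  0.138 -0.706] F [2.4 0.6 1.6] gap 0.0492 gf 61.9 q [ 0.63 -0.29 -0.92  0.2  -0.3   0.32]
tileC [0.50892988 0.32816694 0.01961922] n [-0.00271885 -0.00125944  0.99999551]
-0.04227944035651781 5.244521975233848e-05 [-7.05595436e-01 -4.61766817e-05  7.08614902e-01]
```

Call:
apply_moves:
  targets:
    - {"delta_pos": [0,0,0],"delta_rot": [0,0,0],"fingers": 0.2}
    - {"delta_pos": [0,0,0],"delta_rot": [0,0,0],"fingers": 0.6}
    - {"delta_pos": [0,0,0],"delta_rot": [0,0,0],"fingers": 0.6}
    - {"delta_pos": [0,0,-0.1],"delta_rot": [0,0,0],"fingers": 0.6}
    - {"delta_pos": [0,0,-0.22],"delta_rot": [0,0,0],"fingers": 0.6}
    - {"delta_pos": [0,0,-0.36],"delta_rot": [0,0,0],"fingers": 0.6}
    - {"delta_pos": [0,0,-0.36],"delta_rot": [0,0,0],"fingers": -1}

```text
t: 21.77
eef_pos: [0.4302, 0.3143, 0.0725]
tool_rot: [-0.234, 2.341, 0.099]
force: [2.6, 1.9, 2.6]
finger_gap: 0.0576
grasp_force: 0.0
```

```bash
python3 - <<'E'
from h import *
p=shot('wrist'); st()
for d in cut_out(p,'tile_center')[:2]:
    rc=np.argwhere(d['region']); w=np.array([world(p,x,.025)[:2] for x in rc]).astype(np.float32)-HM[:2]
    l=np.column_stack([w@XR[:2],w@YR[:2]]); print(round(d['confidence'],2),d['pixel'],np.percentile(l,[1,99],axis=0).round(4).tolist())
V=ori(YR,[0,0,-1]); a=HM-.121*XR+[0,0,.05]; plan(a,V); b=HM-.121*XR+[0,0,.0085]; plan(b,V,(a,V)); print(a)
E
```

```text
t 21.82 p [0.4309 0.3143 0.0708] y [-0.198  0.98   0.001] z [ 0.697  0.141 -0.703] F [0.3 0.4 0.5] gap 0.0501 gf 0.0 q [ 0.72 -0.6  -0.98  0.48 -0.36  0.38]
0.79 [213.5, 276.6] [[-0.1078, -0.024], [0.0031, 0.0242]]
dpos [0.049, -0.004, 0.054] drot [-0.0, 0.501, 0.001] rows>= 6.3
dpos [0.0, 0.0, 0.166] drot [0.0, 0.0, 0.0] rows>= 1.0
[0.43174563 0.31269052 0.05      ]
```

Call:
apply_moves:
  targets:
    - {"delta_pos": [0.049,-0.004,0.054],"delta_rot": [0,0.501,0.001],"fingers": -1}
    - {"delta_pos": [0.049,-0.004,0.054],"delta_rot": [0,0.501,0.001],"fingers": -1}
    - {"delta_pos": [0.049,-0.004,0.054],"delta_rot": [0,0.501,0.001],"fingers": -1}
    - {"delta_pos": [0.049,-0.004,0.054],"delta_rot": [0,0.501,0.001],"fingers": -1}
    - {"delta_pos": [0.049,-0.004,0.054],"delta_rot": [0,0.501,0.001],"fingers": -1}
    - {"delta_pos": [0.049,-0.004,0.054],"delta_rot": [0,0.501,0.001],"fingers": -1}
    - {"delta_pos": [0.049,-0.004,0.054],"delta_rot": [0,0.501,0.001],"fingers": -1}
    - {"delta_pos": [0.049,-0.004,0.054],"delta_rot": [0,0.501,0.001],"fingers": -1}
    - {"delta_pos": [0.049,-0.004,0.054],"delta_rot": [0,0.501,0.001],"fingers": -1}

```text
t: 22.62
eef_pos: [0.4311, 0.3107, 0.0444]
tool_rot: [0.305, -3.119, 0.008]
force: [0.0, -1.1, 0.1]
finger_gap: 0.0001
grasp_force: 0.0
```

```bash
python3 - <<'E'
from h import *
p=shot('wrist'); st()
V=ori(YR,[0,0,-1]); plan(HM-.121*XR+[0,0,.0085],V); plan(HM-.061*XR+[0,0,.0085],V)
E
```

```text
t 22.67 p [0.4303 0.3108 0.0451] y [-0.195  0.981 -0.004] z [-0.007 -0.006 -1.   ] F [-0.7  0.7  0.6] gap 0.0 gf 0.0 q [ 0.5   0.11 -0.19  1.27 -0.    0.3 ]
dpos [-0.008, 0.007, 0.146] drot [-0.003, -0.005, -0.001] rows>= 0.9
dpos [-0.248, 0.007, 0.145] drot [-0.003, -0.005, -0.001] rows>= 1.7
```

Call:
apply_moves:
  targets:
    - {"delta_pos": [-0.008,0.007,0.08],"delta_rot": [0,0,0],"fingers": -1}
    - {"delta_pos": [-0.008,0.007,0.146],"delta_rot": [0,0,0],"fingers": -1}
    - {"delta_pos": [-0.008,0.007,0.146],"delta_rot": [0,0,0],"fingers": -1}
    - {"delta_pos": [-0.04,0.007,0.146],"delta_rot": [0,0,0],"fingers": -1}
    - {"delta_pos": [-0.07,0.007,0.146],"delta_rot": [0,0,0],"fingers": -1}
    - {"delta_pos": [-0.1,0.007,0.146],"delta_rot": [0,0,0],"fingers": -1}
    - {"delta_pos": [-0.125,0.007,0.146],"delta_rot": [0,0,0],"fingers": -1}
    - {"delta_pos": [-0.15,0.007,0.146],"delta_rot": [0,0,0],"fingers": -1}
    - {"delta_pos": [-0.175,0.007,0.146],"delta_rot": [0,0,0],"fingers": -1}
    - {"delta_pos": [-0.195,0.007,0.146],"delta_rot": [0,0,0],"fingers": -1}
    - {"delta_pos": [-0.215,0.007,0.146],"delta_rot": [0,0,0],"fingers": -1}
    - {"delta_pos": [-0.23,0.007,0.146],"delta_rot": [0,0,0],"fingers": -1}
    - {"delta_pos": [-0.23,0.007,0.146],"delta_rot": [0,0,0],"fingers": -1}

```text
t: 23.75
eef_pos: [0.4888, 0.3246, 0.011]
tool_rot: [0.307, -3.124, 0.005]
force: [0.3, -0.1, -0.7]
finger_gap: -0.0
grasp_force: 0.0
```

```bash
python3 - <<'E'
from h import *
p=shot('wrist'); st(); o=ctrl.get_obs(); d=np.array(o['eef_pos'])-HM; print(d@XR,d@YR,d[2])
for d in cut_out(p,'tile_center')[:2]:
    rc=np.argwhere(d['region']); w=np.array([world(p,x,.025)[:2] for x in rc]).astype(np.float32)-HM[:2]
    l=np.column_stack([w@XR[:2],w@YR[:2]]); print(round(d['confidence'],2),d['pixel'],np.percentile(l,[1,99],axis=0).round(4).tolist())
E
```

```text
t 23.8 p [0.4884 0.3245 0.0109] y [-0.195  0.981 -0.003] z [-0.002 -0.003 -1.   ] F [ 0.  -0.   0.2] gap 0.0003 gf 0.0 q [ 0.47  0.27 -0.08  1.22 -0.    0.28]
-0.06309569811623315 0.0005077532455802753 0.010896869230396646
0.6 [281.9, 245.3] [[-0.0558, -0.0241], [-0.0089, 0.0239]]
```

Call:
apply_moves:
  targets:
    - {"delta_pos": [-0.008,0,0.008],"delta_rot": [0,0,0],"fingers": -1}
    - {"delta_pos": [-0.016,0,0.008],"delta_rot": [0,0,0],"fingers": -1}
    - {"delta_pos": [-0.024,0,0.008],"delta_rot": [0,0,0],"fingers": -1}
    - {"delta_pos": [-0.024,0,0.008],"delta_rot": [0,0,0],"fingers": -1}

```text
t: 24.18
eef_pos: [0.4918, 0.3255, 0.0094]
tool_rot: [0.308, -3.12, 0.005]
force: [-5.1, -0.2, 5.3]
finger_gap: 0.0002
grasp_force: 3.9
```

Call:
apply_moves:
  targets:
    - {"delta_pos": [-0.012,0,0],"delta_rot": [0,0,0],"fingers": -1}
    - {"delta_pos": [-0.024,0,0],"delta_rot": [0,0,0],"fingers": -1}
    - {"delta_pos": [-0.024,0,0],"delta_rot": [0,0,0],"fingers": -1}

```text
t: 24.43
eef_pos: [0.4918, 0.3254, 0.0094]
tool_rot: [0.308, -3.108, 0.008]
force: [-17.2, -3.9, 15.9]
finger_gap: -0.0003
grasp_force: 10.8
```

```bash
python3 - <<'E'
from h import *
st(); o=ctrl.get_obs(); d=np.array(o['eef_pos'])-HM; print(d@XR,d@YR,d[2])
E
```

```text
t 24.43 p [0.4918 0.3254 0.0094] y [-0.197  0.98  -0.003] z [-0.018 -0.007 -1.   ] F [-17.2  -3.9  15.9] gap -0.0003 gf 10.8 q [ 0.47  0.3  -0.05  1.24  0.    0.27]
-0.05960832538284688 0.0007283542707815294 0.009413976793665551
```

Call:
apply_moves:
  targets:
    - {"delta_pos": [0.04,0,0],"delta_rot": [0,0,0],"fingers": -1}
    - {"delta_pos": [0.12,0,0],"delta_rot": [0,0,0],"fingers": -1}
    - {"delta_pos": [0.16,0,-0.1],"delta_rot": [0,0,0],"fingers": -1}
    - {"delta_pos": [0.2,0,-0.25],"delta_rot": [0,0,0],"fingers": -1}
    - {"delta_pos": [0.25,0,-0.5],"delta_rot": [0,0,0],"fingers": -1}
    - {"delta_pos": [0.25,0,-0.7],"delta_rot": [0,0,0],"fingers": -1}
    - {"delta_pos": [0.25,0,-0.7],"delta_rot": [0,0,0],"fingers": -1}

```text
t: 25.02
eef_pos: [0.4389, 0.3156, 0.1882]
tool_rot: [-0.308, 3.126, -0.003]
force: [1.6, 0.4, 1.7]
finger_gap: 0.0001
grasp_force: 0.0
```

```bash
python3 - <<'E'
from h import *
p=shot('wrist'); q=shot('scene'); s=shot('top'); st()
for d in cut_out(p,'tile_center')[:2]:
    rc=np.argwhere(d['region']); w=np.array([world(p,x,.025)[:2] for x in rc]).astype(np.float32)-HM[:2]
    l=np.column_stack([w@XR[:2],w@YR[:2]]); print(round(d['confidence'],2),d['pixel'],np.percentile(l,[.5,99.5],axis=0).round(4).tolist())
pc=proj(p,HM+[0,0,.02])[0].astype(int); print(pc)
def crop(P,c,h,w): 
    r,k=[int(max(0,v)) for v in(c[0]-h/2,c[1]-w/2)]; return P['pixels'][r:r+h,k:k+w,::-1]
A=cv2.resize(crop(p,pc,150,200),(800,600)); A=cv2.resize(A,(520,390)); c2=proj(q,HM)[0]; B=cv2.resize(crop(q,c2,70,93),(279,210),interpolation=cv2.INTER_CUBIC); D=cv2.resize(q['pixels'][140:300,60:460,::-1],(500,200))
o=np.zeros((600,800,3),np.uint8); o[:390,:520]=A; o[:210,521:800]=B; o[395:595,:500]=D; cv2.imwrite('pics/x3.png',o)
for k,z in dict(other_tile_center=.027,helmet=0,waisted=0,jar=0,clay_tool=0,mouse=0,dome=0,dish=0).items(): print(k,[np.round(world(s,d['pixel'],z)[:2],3).tolist() for d in pinpoint(s,k)[:1]])
E
```

```text
t 25.17 p [0.4408 0.3165 0.1886] y [-0.195  0.981 -0.   ] z [ 0.005  0.001 -1.   ] F [-0.1 -0.7 -0. ] gap 0.0 gf 0.0 q [ 0.5   0.08  0.06  1.55 -0.    0.3 ]
0.92 [240.3, 276.4] [[-0.0506, -0.0243], [-0.0322, 0.0249]]
[276 276]
other_tile_center [[0.478, -0.309]]
helmet [[0.573, 0.123]]
waisted [[0.527, -0.138]]
jar [[0.602, 0.003]]
clay_tool [[0.38, -0.016]]
mouse [[0.689, 0.145]]
dome [[0.547, 0.452]]
dish [[0.574, -0.478]]
```

View pics/x3.png

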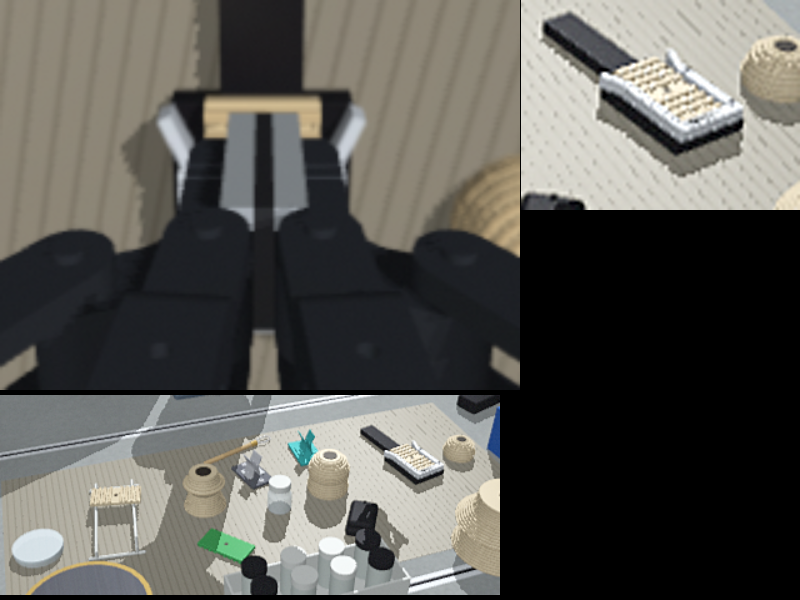

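The tile lies ribs up between the rails with its rear end at x = -50.6 mm, against the end stop. Everything else is unmoved, and the arm is clear.

```bash
python3 -c "
from h import *
print(job.finish_job())"
```

```text
the job is handed in; nothing more can be done
None
```

The job is handed in at about 25 s on the robot's clock: the tile stood pressed down in the grey clip, was retaken from the opposite side, and now lies ribs up, home against the cradle's end stop, with the gripper clear and nothing else seen to have moved.

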